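# Fit the back-up cells to the controller panel

## Robot

A 6-joint arm with a two-finger parallel gripper is mounted at the origin on the work surface. World frame = base frame: x ahead of the robot, y to its left, z up, the work surface at z = 0. Lengths are in m, angles in degrees, forces in N, time in s.
With the tool pointing down it reaches from about 0.375 to 0.9 m from the base axis. Payload 3.1 kg.
Tool frame: the origin (TCP) lies at the very end of the fingers, on their centre line; the grasp point (between the pads) lies 19 mm behind it (bot.hold_point_z is the z of the grasp point in the tool frame, in m); z points along the fingers, y is the line along which they close (so a half turn about z gives the same grasp; the last joint's range is limited). The gripper opens to 87 mm and grips with 3 to 60 N. Pads are 19 mm wide; open, the fingers measure 117 mm over their backs; the gripper's body (75 mm by 190 mm) begins 51 mm behind the grasp point.
Start: joints at [-84.483, 30.224, 82.088, -0, 67.689, -10.227], TCP at [0.17, -0.602, 0.223] pointing down, gripper open.
Joint ranges: [-176.69, 176.69], [-43.24, 126.21], [12.49, 139.97], [-82, 262], [0, 151.66], [-163.58, 163.58]. Speed limits (degrees/s): [159.86, 159.86, 180, 180, 180, 180].

## Interface

Orientations are given as a 3x3 rotation matrix whose columns are the frame's x, y, z axes.
In Python, from rig import bot, capture, camera_model gives the robot as it stands.
- The arm moves only by the tool apply_moves, never from a script. Its argument "plan" is text: rows parted by semicolons, each of 6 numbers parted by spaces: the shift along the tool's x, y, z in units of 0.05 m (1.0 is 0.05 m), then the turn, a rotation vector about the tool's x, y, z in units of 360 degrees (1.0 is 360 degrees). In form: dx dy dz ax ay az; .... A call has 1 to 10 rows; each row shifts and turns the commanded pose from where the row before left it, along the tool's axes as they then stand; what a row does not reach is not made up. A row lasts 1/12 s, in which the tool goes at most 41.7 mm and 7.16 degrees, less where a joint would pass 70% of its speed; a pose out of reach is approached as far as the arm can. A call with a number of a shift or a turn outside -1 to 1 is refused whole. A call with a gripper value outside its range is refused whole. "gripper" is the gripper command: -1 is shut, 1 is fully open, values between are in proportion, set as the call begins (left out, the last holds). The fingers move at their own pace and stop on an object; the grip force is fixed at half the most. Time passes only in rows, so rows that do not move let the fingers close. It gives the time, the measured TCP pose, the force, the opening and the grip force at its end, in the units of the state.
- bot.read_state(): the state, without advancing time (a new reading comes with each control period).
- capture(name): name is "side" or "top"; returns the picture (480x640x3 uint8, red, green, blue); there is no depth.
- camera_model(name): a dict with "vertical_fov" (degrees; the focal length in pixels is half the picture's height over the tangent of half this angle, whatever the lens; pixels are square), "cx", "cy" (the principal point, pixels), "dist" ([k1, k2, p1, p2, k3] as OpenCV has them; the pictures are not rectified), "position" and "rotation" of the camera in the world. Camera axes: x right, y down, z forward; pixel columns grow to the right and rows downward; lengths in m; the calibration is good to about 2 mm. A picture is of the moment at which its call begins. camera_model takes no time and is no camera call.
- bot.hand_in(): hands the job in; it is judged then, once.
The state is a dict: "time_s": time; "joint_positions": joint angles; "qvel": joint speeds; "tau": joint torques, N m; "position": TCP position; "tcp_rot": TCP orientation; "force": force on the tool from outside, world axes, zero at the start; "moment": the same for the moment, N m; "opening": opening from 0.0 (shut) to 1.0 (fully open); "grasp_force": force on a finger pad.
Only numpy, scipy, OpenCV 4.12 (cv2) and the standard library are available. Lean on these libraries where they do the work, as an engineer would, in place of code of your own. Each camera call takes 0.05 s, during which the arm holds its last target. There are 200 camera calls.

## Task

Before any cell goes near the panel, switch its isolator lever OFF (towards the cell holders). Then find every large 26 x 65 mm cell in the shallow mixed-parts bin and fit each into a holder of its own: flat end against the coil spring, press the spring back, roll the brass-nub end down past the retaining lip and let it spring home, lying level under the lip with the nub against the end contact. When all are in, switch the isolator back ON; leave everything else in the bin and leave the solder reel and flux bottle alone.

Things in the scene. Friction and masses are not known exactly. Their poses are not given: they have to be found in the camera images.
- panel_centre (a point): middle of the fixed blue panel, 37 mm above the bench (axis height of a seated cell); x axis from the holders' spring ends to their lip ends, z up. Panel top 12 mm above the bench; it reaches 88 mm to -x, 52 mm to +x, 109 mm to each side, and a 100 mm wide tongue with the isolator switch goes on to x = +163 mm
- isolator (a joint): toggle lever, rad: 1.0 = ON, leaning to the panel's +x (away from the holders); 0 = OFF, leaning to the holders; stays where left, about 1.5 N at the ball moves it. Pivot axis parallel to the panel's y at x = +118 mm, y = 0 of panel_centre, 34 mm above the bench, over a grey block 70 x 50 x 25 mm on the panel. Lean from upright to +x = value - 0.5
- isolator_tip (a point): centre of the lever's black ball, 26 mm diameter, 45 mm from the pivot, 73 mm above the bench when leaning fully, 77 to 79 mm upright; a 10 mm thick rod joins them
- bay1 (a point): centre of a correctly seated cell in black cell holder 1 of 4 alike, side by side along the panel's y, 54 mm apart; axes as panel_centre (x from spring to lip end, z up). Cell body then spans x -32.5 to +32.5 mm, nub to +35. bay2 to bay4 describe the holder, in mm in this same frame of each bay
- bay2 (a point): as bay1, holder 2. Lip end: upright contact wall, face at x +35, 5 thick, 26 wide, top z +17; along its top a retaining lip 22 wide juts back to x +28.5, underside z +14.5, top z +17.5. It overhangs the seated cell's body by 4 mm, so a cell cannot go straight down: tilt it nub end up (about 30 deg), press the spring back, then roll it down
- bay3 (a point): as bay1, holder 3. Spring end: upright steel plate 22 wide, 3 thick, z -12 to +18, on a coil spring; its face is at x -27.5 when empty and can be pressed back 22 mm to x -49.5 (1.8 N at first, 7 N at the end); a seated cell holds it at x -32.5 (3 N). Behind it the spring housing, x -52 to -78, 26 wide, top z +11
- bay4 (a point): as bay1, holder 4. The cell rests in two V saddles (x -29 to -20 and +17.5 to +26.5) that are no wider than the cell and reach no higher than z -6, so fingers may come down beside the cell; between and beside them is a flat base 26 wide, top z -21, and the panel at z -25
- cell1_mid (a point): centre of a battery cell: plain dark grey-blue cylinder 26 mm in diameter, body 65 mm long with a white band at the positive end, and a brass nub 9 mm in diameter standing 2.5 mm out of that end; about 90 g; x axis along the cell towards the nub. It lies on its side in the bin. Three or four such cells are present; the state gives None for absent ones
- cell1_nub (a point): outer face of that cell's brass nub, 35 mm from its centre
- cell2_mid (a point): centre of another such cell (as cell1), or absent
- cell2_nub (a point): outer face of that cell's brass nub, 35 mm from its centre
- cell3_mid (a point): centre of another such cell (as cell1), or absent
- cell3_nub (a point): outer face of that cell's brass nub, 35 mm from its centre
- cell4_mid (a point): centre of another such cell (as cell1), or absent
- cell4_nub (a point): outer face of that cell's brass nub, 35 mm from its centre
- bin: fixed grey shallow open parts bin, 280 (x) x 370 (y) x 15 mm outside, walls and floor 5 mm, so its rim stands only 10 mm above its floor and 3 mm below the axis of a cell lying in it (18 mm above the bench); a knocked cell can roll as far as the rim; origin at the centre of its underside on the bench
- capacitor_mid (a point): centre of an aluminium can capacitor lying in the bin, 35 mm diameter, 50 mm long
- transformer_mid (a point): centre of a dark steel transformer in the bin, 32 x 42 x 30 mm
- relay_mid (a point): centre of a white relay in the bin, 26 x 14 x 16 mm
- heatsink_mid (a point): centre of a small finned heatsink in the bin, 22 x 22 x 13 mm
- small_cell_mid (a point): centre of a smaller cell of another kind lying in the bin, 14 mm diameter, 48 mm long, same colour: does not belong in the holders
- solder_reel: loose reel of solder standing on the bench beyond the gap between bin and panel, 60 mm diameter, 40 mm high; origin at the centre of its underside; leave alone
- flux_bottle: loose amber bottle on the bench beyond the panel, 38 mm diameter, 75 mm high; origin at the centre of its underside; leave alone

How it is judged:
By the outcome, as a careful person would: the job done as asked, in the order asked, and still so for the second after the job is handed in, with the robot touching nothing.
Of cell1, cell2, cell3, cell4 only 3 to 4 are there at a start; the rules pass over those that are not, and their reading is None.
At some moment in a run one of cell1, cell2, cell3, cell4 may be knocked a few centimetres aside while the robot is not near it.
It also fails if it takes over 210 s, if anything falls off the work surface, if the arm or the gripper's body presses on something with over 40 N, if the wrist force passes 120 N, or if a joint passes its speed limit or range.

## Working session

There is one attempt and no reset: what is moved stays moved. The work goes in short steps, Python scripts to look and compute and a tool call to move; the robot and the scene stay as the last step left them, time stands still between calls to the robot, and variables do not carry over. Pictures are saved under pics/ and viewed, at most 14 in all, crops included, and the job is handed in when it is done.

Besides the shell and the picture viewer there is one more tool, called after "Call:" by a JSON object that holds its "op" and its "data". apply_moves: Moves the arm, as the interface text tells. Its arguments: {"type":"object","properties":{"plan":{"type":"string"},"gripper":{"type":"number"}},"required":["plan"]}

```bash
ls; mkdir -p pics
python3 - <<'E'
from rig import bot,capture,camera_model
import cv2
s=bot.read_state();print(s)
for n in("top","side"):
    m=camera_model(n);print(m)
    cv2.imwrite(f"pics/{n}0.png",capture(n)[:,:,::-1])
E
```

```text
pics
{'time_s': 0.0, 'joint_positions': array([-8.44835666e+01,  3.02796546e+01,  8.21558608e+01,  1.42481886e-03,
        6.76872708e+01, -1.02281141e+01]), 'qvel': array([ 0.05929091,  0.04886719,  0.00556094,  0.11402278, -0.01684595,
        0.08263424]), 'tau': array([ 8.40511548e-04, -4.40040100e+01, -1.76592261e+01,  6.33564382e-02,
        5.82059263e-02, -1.63356267e-04]), 'position': array([ 0.1695496 , -0.60081749,  0.22156715]), 'tcp_rot': array([[ 9.62483669e-01,  2.71339554e-01, -1.83112085e-04],
       [ 2.71339316e-01, -9.62481385e-01,  2.13530832e-03],
       [ 4.03151633e-04, -2.10488489e-03, -9.99997703e-01]]), 'force': array([-0.74932271, -0.40144083, -0.09683157]), 'moment': array([ 0.01698658, -0.03233471, -0.01634937]), 'grasp_force': 0.0, 'opening': 0.9990079031870824}
{'vertical_fov': 43.74204239971407, 'cx': 322.04444619242855, 'cy': 239.72582972797122, 'dist': array([-0.02646632,  0.        ,  0.        ,  0.        ,  0.        ]), 'position': array([5.23040945e-01, 2.32655337e-05, 1.13262684e+00]), 'rotation': array([[-0.01856192, -0.99627456,  0.08421675],
       [-0.99981086,  0.01898464,  0.00422125],
       [-0.00580434, -0.08412247, -0.99643852]])}
{'vertical_fov': 44.949641517851035, 'cx': 314.471420518753, 'cy': 237.15626433456663, 'dist': array([0.03143479, 0.        , 0.        , 0.        , 0.        ]), 'position': array([0.15164231, 0.68332114, 0.98860758]), 'rotation': array([[-0.85246732, -0.37533759,  0.36389719],
       [-0.52254443,  0.63268174, -0.57154277],
       [-0.01570962, -0.67737398, -0.73547108]])}
```

View pics/top0.png

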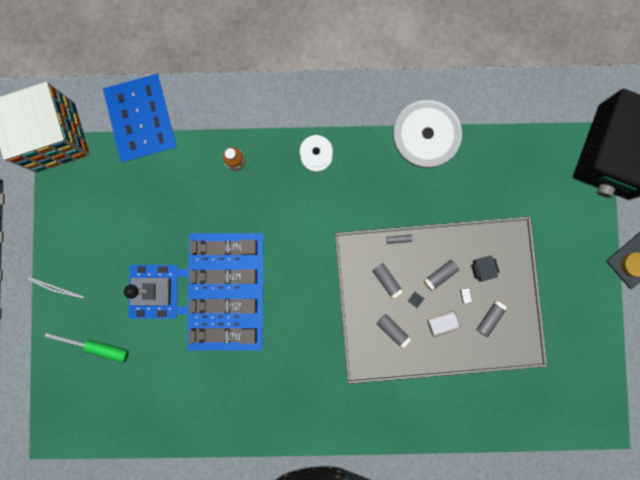

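View pics/side0.png

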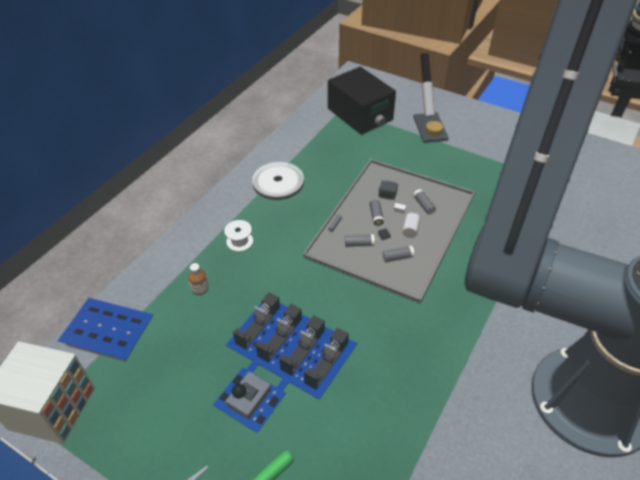

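Top view: four cells at about (388,280), (441,274), (394,330) and (491,319), each with a white band at its nub end. The small cell is at (399,239), the panel at (225,292), and the lever ball at (131,292), so the isolator is ON.

```bash
cat > h.py <<'E'
from rig import bot,capture,camera_model
import cv2,numpy as np
def K(m):
    f=240/np.tan(np.radians(m["vertical_fov"]/2));return np.array([[f,0,m["cx"]],[0,f,m["cy"]],[0,0,1.]])
def w(name,pix,z):
    m=camera_model(name);p=np.asarray(pix,float).reshape(-1,1,2)
    u=cv2.undistortPoints(p,K(m),m["dist"]).reshape(-1,2)
    d=np.c_[u,np.ones(len(u))]@m["rotation"].T;o=m["position"]
    return (o+d*((z-o[2])/d[:,2])[:,None])[:,:2]
def px(name,P):
    m=camera_model(name);R=m["rotation"].T;
    return cv2.projectPoints(np.asarray(P,float).reshape(-1,1,3),cv2.Rodrigues(R)[0],-R@m["position"],K(m),m["dist"])[0].reshape(-1,2)
def rect(P):
    (c,s,a)=cv2.minAreaRect((P*1000).astype(np.float32));
    if s[0]<s[1]: s=(s[1],s[0]);a+=90
    return np.array(c),np.array(s),a
def cells(name="top",verbose=False):
    im=capture(name).astype(int)
    # bin area from known world corners (set after first look)
    H,W=im.shape[:2];yy,xx=np.mgrid[:H,:W]
    g=w(name,np.c_[xx.ravel(),yy.ravel()],.018).reshape(H,W,2)
    area=(g[...,0]>.36)&(g[...,0]<.63)&(g[...,1]>-.40)&(g[...,1]<-.045)
    med=np.median(im[area],axis=0)
    mk=(area&(np.abs(im-med).max(2)>28)).astype(np.uint8)
    n,l,st,ce=cv2.connectedComponentsWithStats(mk)
    out=[]
    for i in range(1,n):
        if st[i,4]<100: continue
        c,s,a=rect(g[l==i]);v=im.sum(2)
        dark=g[(l==i)&(v<med.sum()-84)]; br=g[(l==i)&(v>med.sum()+60)]
        out.append((c,s,a,len(dark),len(br),dark.mean(0)*1000 if len(dark) else None,br.mean(0)*1000 if len(br) else None))
        if verbose: print(c.round(1),s.round(1),round(a,1),len(dark),len(br),ce[i].round(0),None if not len(br) else (br.mean(0)*1000).round(1))
    return out
E
python3 - <<'E'
from h import *
np.set_printoptions(suppress=True)
for n,q in(("top",[(337,234),(528,218),(545,366),(348,381)]),("side",[(372,162),(470,191),(420,298),(307,253)])):
    print("bin",n,(w(n,q,.015)*1000).round(0).tolist())
for n in("top","side"):
    print(n);cells(n,True)
    im=cv2.cvtColor(capture(n),cv2.COLOR_RGB2HSV)
    b=cv2.inRange(im,(100,150,60),(125,255,255))
    H,W=b.shape;yy,xx=np.mgrid[:H,:W];g=w(n,np.c_[xx.ravel(),yy.ravel()],.012).reshape(H,W,2)
    ok=(b>0)&(g[...,0]>.3)&(g[...,0]<.7)&(g[...,1]>.02)&(g[...,1]<.42)
    P=g[ok]; print(P.min(0),P.max(0))
    # main plate: iterate to select along panel axis
    R=P[P[:,1]<P[:,1].min()+.135]; 
    for k in range(2):
        c,s,a=rect(R);print("panel",c.round(1),s.round(1),round(a,2),len(R))
        y=np.array([np.cos(np.radians(a)),np.sin(np.radians(a))]);
        x=np.array([-y[1],y[0]]); x=x*np.sign(x[1])
        t=(P*1000-c)@x; R=P[(t<72)]
        t0=np.percentile(t,0.3);R=P[(t<t0+139)]
E
```

```text
bin top [[628.0, -24.0], [651.0, -384.0], [375.0, -403.0], [356.0, -38.0]]
bin side [[643.0, -374.0], [387.0, -398.0], [356.0, -39.0], [623.0, -24.0]]
top
[ 545.4 -398.5] [170.1  11.3] 3.6 315 0 [537. 263.] None
[ 419.9 -293. ] [409.8 198.6] 130.9 565 0 [503. 329.] None
[ 616.3 -138.3] [47.9 14.6] 94.1 137 0 [399. 239.] None
[ 558.1 -297.2] [50.1 44.3] 104.6 590 0 [485. 268.] None
[ 546.8 -214.3] [69.7 25.9] 125.4 330 41 [441. 275.] [ 531.6 -193.4]
[ 538.  -115.2] [66.9 26.3] 34.1 328 46 [387. 280.] [ 514.4 -133.2]
[ 507.9 -259.5] [26.8 18.4] 10.5 20 114 [466. 296.] [ 508.3 -261.3]
[ 502.9 -166.7] [23.8 23.2] 141.5 158 0 [416. 299.] None
[ 465.6 -305.9] [69.3 27.5] 144.1 350 47 [491. 318.] [ 489.7 -324.8]
[ 457.8 -215.4] [54.9 31.6] 109.9 34 413 [443. 323.] [ 458.5 -217.8]
[ 445.1 -123.6] [68.7 26.2] 43.9 368 49 [393. 330.] [ 424.  -145.8]
[ 361.5 -282. ] [237.2  16. ] 93.8 629 0 [499. 373.] None
[0.41490015 0.11766341] [0.63524184 0.37034273]
panel [525.  185.9] [219.1 134.2] 179.41 4419
panel [525.  188.3] [219.1 139. ] 179.38 4604
side
[ 494.9 -284.8] [269.7 230.3] 0.0 727 0 [434. 187.] None
[ 560.4 -296.7] [65.7 46.3] 116.0 322 0 [388. 190.] None
[ 462.6 -298.2] [69.  28.5] 151.1 146 0 [425. 205.] None
[ 466.1 -231. ] [56.9 30.2] 105.7 0 207 [411. 220.] [ 466.2 -231. ]
[ 501.6 -160. ] [32.6 26.6] 143.1 115 0 [384. 234.] None
[ 536.7 -104.9] [60.7 15.1] 30.7 154 0 [358. 243.] None
[ 444.  -113.7] [64.2 26.4] 33.9 176 0 [396. 257.] None
[0.41697302 0.11912337] [0.63545456 0.37062026]
panel [526.2 187.9] [216.9 135.4] 179.12 2451
panel [526.2 190.2] [216.9 140. ] 179.11 2742
```

```bash
cat >> h.py <<'E'
from scipy.spatial.transform import Rotation as Ro
PC=np.array([525.7,207.2]);PSI=89.3
px_=np.array([np.cos(np.radians(PSI)),np.sin(np.radians(PSI))]);py_=np.array([-px_[1],px_[0]])
def P(x,y,z): # panel coords (mm, z above bench) -> world mm
    return np.r_[PC+x*px_+y*py_,z]
def rot(psi,th=0): # tool x along yaw psi, raised by th
    a,t=np.radians([psi,th]);x=np.array([np.cos(a)*np.cos(t),np.sin(a)*np.cos(t),np.sin(t)]);y=np.array([np.sin(a),-np.cos(a),0])
    return np.c_[x,y,np.cross(x,y)]
def plan(wps,v=38,wd=6.8,show=True):
    """wps: (pos_mm, R[, v_mm_per_row]); prints rows in tens"""
    s=bot.read_state();p=s["position"]*1000;R=s["tcp_rot"].copy();rows=[]
    for wp in wps:
        q,Q=wp[0],wp[1];vv=wp[2] if len(wp)>2 else v
        rv=Ro.from_matrix(R.T@Q).as_rotvec(degrees=True);p0,R0=p.copy(),R.copy()
        n=int(max(1,np.ceil(np.linalg.norm(q-p)/vv),np.ceil(np.linalg.norm(rv)/wd)))
        for k in range(1,n+1):
            tp=p0+(q-p0)*k/n;tR=R0@Ro.from_rotvec(rv*k/n,degrees=True).as_matrix()
            d=np.round(R.T@(tp-p)/50,2);r=np.round(Ro.from_matrix(R.T@tR).as_rotvec(degrees=True)/360,3)
            p=p+R@(d*50);R=R@Ro.from_rotvec(r*360,degrees=True).as_matrix();rows.append(np.r_[d,r])
        rows.append(None)
    o=[];c=0
    for r in rows:
        if r is None:
            if o: o[-1]+=" |"
            continue
        o.append(" ".join("%g"%(x+0) for x in r));c+=1
    for i in range(0,len(o),10): print("; ".join(o[i:i+10]))
    return
E
python3 - <<'E'
from h import *
plan([(np.array([420,-330,215]),rot(50)),(P(175,0,160)-np.array([0,300,0]),rot(PSI)),(P(192,0,150),rot(PSI)),(P(192,0,64),rot(PSI),25)])
E
```

```text
0.63 -0.39 0.01 0 0 -0.01; 0.65 -0.34 0.02 0 0 -0.009; 0.67 -0.31 0.01 0 0 -0.01; 0.69 -0.27 0.02 0 0 -0.009; 0.7 -0.22 0.01 0 0 -0.01; 0.72 -0.18 0.02 0 0 -0.009; 0.72 -0.15 0.01 0 0 -0.01; 0.74 -0.09 0.02 0 0 -0.009; 0.73 -0.06 0.01 0 0 -0.01; 0.74 0 0.02 0 0 -0.009 |
0.64 -0.3 0.09 0 0 -0.009; 0.66 -0.27 0.09 0 0 -0.009; 0.67 -0.23 0.1 0 0 -0.009; 0.69 -0.19 0.09 0 0 -0.009; 0.69 -0.16 0.09 0 0 -0.01; 0.7 -0.11 0.09 0 0 -0.009; 0.71 -0.07 0.09 0 0 -0.009; 0.71 -0.03 0.1 0 0 -0.009; 0.71 0.01 0.09 0 0 -0.009; 0.71 0.06 0.09 0 0 -0.009
0.7 0.09 0.09 0 0 -0.009; 0.7 0.13 0.09 0 0 -0.009 |; 0.7 -0.01 0.02 0 0 0; 0.71 -0.01 0.03 0 0 0; 0.7 -0.01 0.02 0 0 0; 0.71 -0.01 0.02 0 0 0; 0.7 -0.01 0.03 0 0 0; 0.71 -0.01 0.02 0 0 0; 0.7 -0.01 0.02 0 0 0; 0.7 -0.01 0.02 0 0 0
0.71 -0.01 0.03 0 0 0 |; 0 0 0.43 0 0 0; 0 0 0.43 0 0 0; 0 0 0.43 0 0 0; 0 0 0.43 0 0 0 |
```

Call:
{"op": "apply_moves", "data": {"plan": "0.63 -0.39 0.01 0 0 -0.01; 0.65 -0.34 0.02 0 0 -0.009; 0.67 -0.31 0.01 0 0 -0.01; 0.69 -0.27 0.02 0 0 -0.009; 0.7 -0.22 0.01 0 0 -0.01; 0.72 -0.18 0.02 0 0 -0.009; 0.72 -0.15 0.01 0 0 -0.01; 0.74 -0.09 0.02 0 0 -0.009; 0.73 -0.06 0.01 0 0 -0.01; 0.74 0 0.02 0 0 -0.009", "gripper": -1}}

```text
time_s: 1.13
position: [0.421, -0.3289, 0.2152]
tcp_rot: [[0.641, 0.767, 0.0], [0.767, -0.641, -0.0], [-0.0, 0.0, -1.0]]
force: [-0.1, -1.5, 0.1]
opening: 0.328
grasp_force: 0.0
```

Call:
{"op": "apply_moves", "data": {"plan": "0.64 -0.3 0.09 0 0 -0.009; 0.66 -0.27 0.09 0 0 -0.009; 0.67 -0.23 0.1 0 0 -0.009; 0.69 -0.19 0.09 0 0 -0.009; 0.69 -0.16 0.09 0 0 -0.01; 0.7 -0.11 0.09 0 0 -0.009; 0.71 -0.07 0.09 0 0 -0.009; 0.71 -0.03 0.1 0 0 -0.009; 0.71 0.01 0.09 0 0 -0.009; 0.71 0.06 0.09 0 0 -0.009"}}

```text
time_s: 1.97
position: [0.5104, 0.0151, 0.169]
tcp_rot: [[0.124, 0.992, 0.0], [0.992, -0.124, -0.0], [-0.0, 0.0, -1.0]]
force: [0.6, -0.5, 0.3]
opening: 0.005
grasp_force: 0.0
```

Call:
{"op": "apply_moves", "data": {"plan": "0.7 0.09 0.09 0 0 -0.009; 0.7 0.13 0.09 0 0 -0.009; 0.7 -0.01 0.02 0 0 0; 0.71 -0.01 0.03 0 0 0; 0.7 -0.01 0.02 0 0 0; 0.71 -0.01 0.02 0 0 0; 0.7 -0.01 0.03 0 0 0; 0.71 -0.01 0.02 0 0 0; 0.7 -0.01 0.02 0 0 0; 0.7 -0.01 0.02 0 0 0"}}

```text
time_s: 2.8
position: [0.5277, 0.3654, 0.151]
tcp_rot: [[0.014, 1.0, 0.0], [1.0, -0.014, -0.0], [-0.0, 0.0, -1.0]]
force: [1.1, 0.7, 1.0]
opening: 0.008
grasp_force: 0.0
```

Run:
```python
from h import *
s=bot.read_state();print(s["position"],s["joint_positions"].round(1),s["force"],s["opening"],s["time_s"])
plan([(P(195,0,150),rot(PSI)),(P(195,0,64),rot(PSI),25),(P(120,0,64),rot(PSI),8)])
```

```text
[0.52773608 0.36537442 0.15097166] [24.7 36.2 83.3 -0.  60.5 25.5] [1.05528426 0.65389732 0.95360005] 0.007795045882742771 2.8
0.74 0 0.02 0 0 0 |; 0 0 0.43 0 0 0; 0 0 0.43 0 0 0; 0 0 0.43 0 0 0; 0 0 0.43 0 0 0 |; -0.15 0 0 0 0 0; -0.15 0 0 0 0 0; -0.15 0 0 0 0 0; -0.15 0 0 0 0 0; -0.15 0 0 0 0 0
-0.15 0 0 0 0 0; -0.15 0 0 0 0 0; -0.15 0 0 0 0 0; -0.15 0 0 0 0 0; -0.15 0 0 0 0 0 |
```

Call:
{"op": "apply_moves", "data": {"plan": "0.74 0 0.02 0 0 0; 0 0 0.43 0 0 0; 0 0 0.43 0 0 0; 0 0 0.43 0 0 0; 0 0 0.43 0 0 0; 0 0 0 0 0 0; -0.2 0 0 0 0 0; -0.2 0 0 0 0 0; -0.15 0 0 0 0 0; -0.15 0 0 0 0 0"}}

```text
time_s: 3.63
position: [0.5294, 0.3654, 0.0661]
tcp_rot: [[0.016, 1.0, 0.003], [1.0, -0.016, 0.003], [0.003, 0.003, -1.0]]
force: [-0.4, 5.7, 4.8]
opening: 0.007
grasp_force: 2.9
```

Call:
{"op": "apply_moves", "data": {"plan": "-0.15 0 0 0 0 0; -0.15 0 0 0 0 0; -0.15 0 0 0 0 0; -0.15 0 0 0 0 0; -0.12 0 0 0 0 0; -0.08 0 0 0 0 0; 0 0 0 0 0 0"}}

```text
time_s: 4.22
position: [0.528, 0.3256, 0.0638]
tcp_rot: [[0.016, 1.0, 0.001], [1.0, -0.016, 0.002], [0.002, 0.001, -1.0]]
force: [1.6, 4.3, -0.6]
opening: 0.003
grasp_force: 2.0
```

Call:
{"op": "apply_moves", "data": {"plan": "-0.05 0 0 0 0 0; -0.05 0 0 0 0 0; 0 0 0 0 0 0"}}

```text
time_s: 4.47
position: [0.5281, 0.325, 0.0639]
tcp_rot: [[0.018, 1.0, 0.003], [1.0, -0.018, 0.009], [0.009, 0.002, -1.0]]
force: [0.5, 16.1, -2.7]
opening: 0.001
grasp_force: 7.7
```

Call:
{"op": "apply_moves", "data": {"plan": "0.3 0 0 0 0 0; 0.3 0 0 0 0 0; 0 0 -0.6 0 0 0; 0 0 -0.8 0 0 0; 0 0 -0.8 0 0 0; -0.7 0.7 0 0 0 0; -0.7 0.7 0 0 0 0; 0 0.8 0 0 0 0; 0 0.8 0 0 0 0; 0 0 0 0 0 0", "gripper": 0.05}}

```text
time_s: 5.3
position: [0.6737, 0.2875, 0.1735]
tcp_rot: [[0.018, 1.0, 0.008], [1.0, -0.018, -0.001], [-0.001, 0.008, -1.0]]
force: [1.1, -0.1, 0.2]
opening: 0.516
grasp_force: 0.0
```

Run:
```python
from h import *
print(bot.read_state()["position"])
im=capture("top");cv2.imwrite("pics/t1.png",cv2.resize(im[200:400,100:360],None,fx=3,fy=3)[:,:,::-1])
```

```text
[0.67368901 0.2875247  0.17349825]
```

View pics/t1.png

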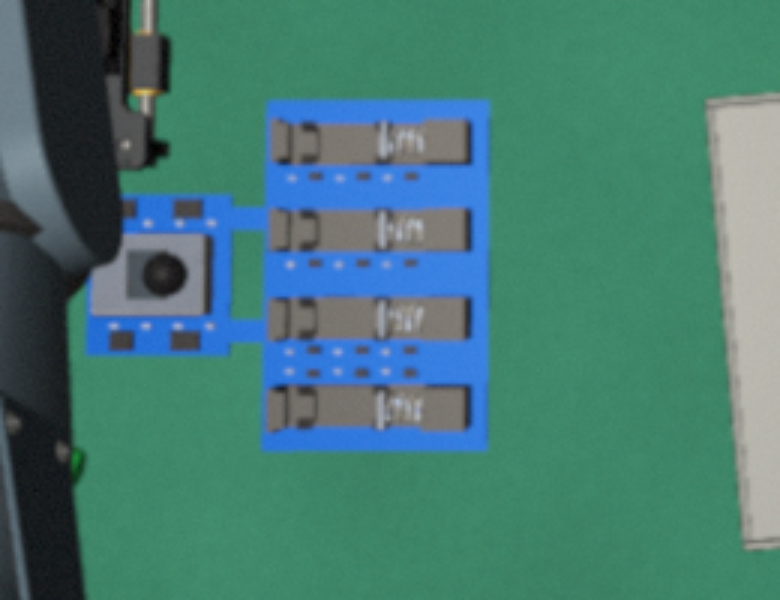

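Isolator is OFF: the ball now leans to the holders at crop (163,274), and it reached a firm stop. Next, check the bay positions and re-measure the cells.

```bash
cat >> h.py <<'E'
def findcells():
    r=[]
    for c,s,a,nd,nb,d,b in cells("top"):
        if 60<s[0]<76 and 22<s[1]<33 and nb>15:
            u=(b-c)/np.linalg.norm(b-c);ax=np.array([np.cos(np.radians(a)),np.sin(np.radians(a))]);ax*=np.sign(ax@u)
            r.append((c-1.25*ax,np.degrees(np.arctan2(ax[1],ax[0])),s))
    for k in r: print("cell",k[0].round(1),"yaw",round(k[1],1),k[2].round(1))
    return r
def near(r,xy): return min(r,key=lambda k:np.linalg.norm(k[0]-xy))
def V(xy,z): return np.r_[xy,z]
E
python3 - <<'E'
from h import *
for r in(142,230,319,408):
    q=[((469)/3+100,r/3+200)];p=[(382/3+100,r/3+200)]
    for n,a,z in(("end",q,.048),("plate",p,.055)):
        e=w("top",a,z)[0]*1000-PC;print(n,(e@px_).round(1),(e@py_).round(1),end=" ")
    print()
r=findcells();k=near(r,(547,-214))
plan([(V((560,-50),150),rot(PSI)),(V(k[0],90),rot(k[1])),(V(k[0],7),rot(k[1]),25)])
E
```

```text
end -81.8 -78.4 plate -30.0 -78.2 
end -81.9 -25.1 plate -30.4 -25.2 
end -82.0 28.4 plate -30.7 28.0 
end -82.2 81.5 plate -31.0 80.8 
cell [ 547.5 -215.6] yaw 126.8 [70.  26.6]
cell [ 539.1 -114.6] yaw -145.8 [66.9 26.4]
cell [ 464.4 -305. ] yaw -35.8 [69.7 27.5]
cell [ 446.  -122.7] yaw -136.1 [68.7 26.2]
-0.68 -0.2 0.05 0 0 0; -0.68 -0.2 0.04 0 0 0; -0.68 -0.21 0.05 0 0 0; -0.68 -0.2 0.05 0 0 0; -0.68 -0.2 0.04 0 0 0; -0.68 -0.2 0.05 0 0 0; -0.69 -0.2 0.05 0 0 0; -0.68 -0.21 0.04 0 0 0; -0.68 -0.2 0.05 0 0 0; -0.68 -0.2 0.05 0 0 -0.001 |
-0.55 -0.04 0.2 0 0 -0.017; -0.55 -0.09 0.2 0 0 -0.018; -0.53 -0.16 0.2 0 0 -0.017; -0.51 -0.21 0.2 0 0 -0.017; -0.48 -0.26 0.2 0 0 -0.017; -0.46 -0.32 0.2 0 0 -0.018 |; 0 0 0.42 0 0 0; 0 0 0.41 0 0 0; 0 0.01 0.42 0 0 0; 0 0 0.41 0 0 0 |
```

Call:
{"op": "apply_moves", "data": {"plan": "-0.68 -0.2 0.05 0 0 0; -0.68 -0.2 0.04 0 0 0; -0.68 -0.21 0.05 0 0 0; -0.68 -0.2 0.05 0 0 0; -0.68 -0.2 0.04 0 0 0; -0.68 -0.2 0.05 0 0 0; -0.69 -0.2 0.05 0 0 0; -0.68 -0.21 0.04 0 0 0; -0.68 -0.2 0.05 0 0 0; -0.68 -0.2 0.05 0 0 -0.001"}}

```text
time_s: 6.23
position: [0.5573, -0.0492, 0.1504]
tcp_rot: [[0.006, 1.0, -0.003], [1.0, -0.006, 0.0], [0.0, -0.003, -1.0]]
force: [0.7, -1.1, -0.9]
opening: 0.522
grasp_force: 0.0
```

Call:
{"op": "apply_moves", "data": {"plan": "-0.55 -0.04 0.2 0 0 -0.017; -0.55 -0.09 0.2 0 0 -0.018; -0.53 -0.16 0.2 0 0 -0.017; -0.51 -0.21 0.2 0 0 -0.017; -0.48 -0.26 0.2 0 0 -0.017; -0.46 -0.32 0.2 0 0 -0.018; 0 0 0.4 0 0 0; 0 0 0.4 0 0 0; 0 0 0.3 0 0 0; 0 0 0 0 0 0"}}

```text
time_s: 7.07
position: [0.5443, -0.2121, 0.0327]
tcp_rot: [[-0.602, 0.798, -0.008], [0.798, 0.602, 0.005], [0.008, -0.004, -1.0]]
force: [0.5, 0.1, -0.2]
opening: 0.526
grasp_force: 0.0
```

Run:
```python
from h import *
s=bot.read_state();print(s["position"],s["force"],s["joint_positions"].round(0))
plan([(V((547.5,-215.6),7),rot(126.8),10)])
```

```text
[ 0.54428462 -0.21211293  0.032685  ] [ 0.48240813  0.09136294 -0.16352682] [-32.  43.  95.  -0.  42. -69.]
-0.03 0 0.17 0 0 0; -0.04 0.01 0.17 0 -0.001 0; -0.03 0 0.17 -0.001 0 0.001 |
```

Call:
{"op": "apply_moves", "data": {"plan": "-0.03 0 0.17 0 0 0; -0.04 0.01 0.17 0 0 0; -0.03 0 0.17 0 0 0; 0 0 0 0 0 0"}}

```text
time_s: 7.4
position: [0.551, -0.2183, 0.009]
tcp_rot: [[-0.602, 0.799, -0.001], [0.799, 0.602, 0.001], [0.001, -0.001, -1.0]]
force: [-0.3, 0.8, 0.3]
opening: 0.526
grasp_force: 0.0
```

Call:
{"op": "apply_moves", "data": {"plan": "0 0 0 0 0 0; 0 0 0 0 0 0; 0 0 0 0 0 0; 0 0 0 0 0 0; 0 0 0 0 0 0; 0 0 0 0 0 0", "gripper": -1}}

```text
time_s: 7.9
position: [0.5515, -0.2188, 0.0105]
tcp_rot: [[-0.602, 0.799, 0.001], [0.799, 0.602, -0.0], [-0.001, 0.0, -1.0]]
force: [-0.8, 0.8, 2.3]
opening: 0.285
grasp_force: 29.9
```

Call:
{"op": "apply_moves", "data": {"plan": "0 0 -0.2 0 0 0; 0 0 -0.4 0 0 0; 0 0 -0.6 0 0 0; 0 0 -0.6 0 0 0; 0 0 -0.5 0 0 0; 0 0 -0.3 0 0 0; 0 0 0 0 0 0"}}

```text
time_s: 8.48
position: [0.5535, -0.2199, 0.1445]
tcp_rot: [[-0.602, 0.799, 0.007], [0.799, 0.602, -0.004], [-0.008, 0.003, -1.0]]
force: [-0.3, -0.7, -1.1]
opening: 0.287
grasp_force: 29.9
```

Run:
```python
from h import *
# bay insertion waypoints: cell centre cx,cz(rel) at tilt th ; TCP = c + G*ztool
G=11;by=-27
def tcp(cx,cz,th): R=rot(PSI,th); return P(cx,by,37+cz)+G*R[:,2],R
plan([(V((545,-60),160),rot(PSI+10,10)),(tcp(15,120,40)),(tcp(9.5,90,45))])
```

```text
0.53 0.36 -0.07 -0.001 0.006 0.015; 0.56 0.3 -0.04 -0.001 0.005 0.016; 0.6 0.25 -0.02 -0.002 0.006 0.015; 0.61 0.2 0 -0.001 0.006 0.015; 0.63 0.13 0.03 -0.001 0.005 0.016 |; 0.69 0.14 0.15 -0.001 0.01 0.003; 0.69 0.12 0.19 -0.002 0.011 0.003; 0.67 0.1 0.25 -0.001 0.01 0.003; 0.66 0.09 0.28 -0.002 0.011 0.004; 0.64 0.07 0.33 -0.001 0.01 0.003
0.62 0.06 0.37 -0.002 0.011 0.003; 0.59 0.04 0.42 -0.001 0.01 0.003; 0.57 0.03 0.45 -0.002 0.01 0.003 |; -0.45 0 0.39 0 0.014 0 |
```

```bash
cat >> h.py <<'E'
def tcp(by,cx,cz,th,ox,G=8):
    R=rot(PSI,th);return P(cx,by,37+cz)+G*R[:,2]-ox*R[:,0],R
def where(by,ox,G=8):
    s=bot.read_state();R=s["tcp_rot"];c=s["position"]*1000-G*R[:,2]+ox*R[:,0]
    e=c[:2]-PC;print("cell x %.1f y %.1f z %.1f tilt %.1f yawerr %.1f"%(e@px_,e@py_-by,c[2]-37,np.degrees(np.arcsin(R[2,0])),np.degrees(np.arctan2(R[1,0],R[0,0]))-PSI),"F",(s["force"]).round(1),"open %.3f t %.1f"%(s["opening"],s["time_s"]),s["joint_positions"].round(0))
E
python3 - <<'E'
from h import *
by=-27;ox=5
plan([(V((545,-60),160),rot(PSI+10,10)),(*tcp(by,13,95,45,ox),)])
E
```

```text
0.53 0.36 -0.07 -0.001 0.006 0.015; 0.56 0.3 -0.04 -0.001 0.005 0.016; 0.6 0.25 -0.02 -0.002 0.006 0.015; 0.61 0.2 0 -0.001 0.006 0.015; 0.63 0.13 0.03 -0.001 0.005 0.016 |; 0.67 0.13 0.21 -0.002 0.012 0.003; 0.65 0.12 0.26 -0.001 0.012 0.003; 0.63 0.1 0.31 -0.002 0.012 0.003; 0.61 0.09 0.36 -0.001 0.013 0.003; 0.58 0.07 0.41 -0.002 0.012 0.004
0.54 0.06 0.45 -0.002 0.012 0.003; 0.52 0.03 0.49 -0.001 0.012 0.003; 0.47 0.03 0.53 -0.002 0.012 0.003 |
```

Call:
{"op": "apply_moves", "data": {"plan": "0.53 0.36 -0.07 -0.001 0.006 0.015; 0.56 0.3 -0.04 -0.001 0.005 0.016; 0.6 0.25 -0.02 -0.002 0.006 0.015; 0.61 0.2 0 -0.001 0.006 0.015; 0.63 0.13 0.03 -0.001 0.005 0.016; 0.67 0.13 0.21 -0.002 0.012 0.003; 0.65 0.12 0.26 -0.001 0.012 0.003; 0.63 0.1 0.31 -0.002 0.012 0.003; 0.61 0.09 0.36 -0.001 0.013 0.003; 0.58 0.07 0.41 -0.002 0.012 0.004"}}

```text
time_s: 9.32
position: [0.5476, 0.1191, 0.1333]
tcp_rot: [[-0.042, 0.999, -0.024], [0.844, 0.048, 0.535], [0.535, 0.003, -0.845]]
force: [1.1, 0.3, -0.8]
opening: 0.288
grasp_force: 29.9
```

Call:
{"op": "apply_moves", "data": {"plan": "0.54 0.06 0.45 -0.002 0.012 0.003; 0.52 0.03 0.49 -0.001 0.012 0.003; 0.47 0.03 0.53 -0.002 0.012 0.003; 0 0 0 0 0 0; 0 0 0 0 0 0; 0 0 0 0 0 0"}}

```text
time_s: 9.82
position: [0.5505, 0.2229, 0.1197]
tcp_rot: [[0.015, 1.0, 0.004], [0.706, -0.013, 0.708], [0.708, -0.008, -0.706]]
force: [-0.5, 0.6, -0.5]
opening: 0.292
grasp_force: 29.9
```

Run:
```python
from h import *
by=-27;ox=5
where(by,ox)
plan([(*tcp(by,9.5,50,45,ox),20),(*tcp(by,9.5,24,45,ox),9)])
im=capture("top");a=cv2.resize(im[200:380,170:370],(560,504),interpolation=cv2.INTER_CUBIC);cv2.imwrite("pics/t2.png",a[:,:,::-1])
```

```text
cell x 13.9 y 2.3 z 91.9 tilt 45.1 yawerr -0.5 F [-0.5  0.6 -0.5] open 0.292 t 9.8 [-11.  41. 101.  52.  61. -46.]
-0.22 0.02 0.18 0 0 0; -0.22 0.02 0.17 -0.001 0 -0.001; -0.21 0.01 0.18 0 0 0 |; -0.12 0 0.12 0 0 0; -0.13 0 0.12 0 0 0; -0.12 0 0.13 0 0 0 |
```

View pics/t2.png

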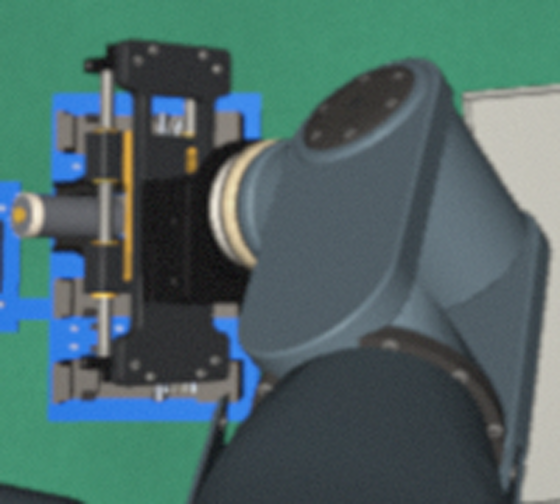

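Run:
```python
from h import *
for o in(5,0,8):
    s=bot.read_state();R=s["tcp_rot"];c=s["position"]*1000-8*R[:,2]+(o+35)*R[:,0];print(o,px("top",c/1000))
```

```text
5 [[175.6679222  275.40514136]]
0 [[178.34157597 275.46428288]]
8 [[174.05473951 275.3694373 ]]
```

The cell is gripped and tilted 45° over bay 2; its nub is at crop (20,214), which puts the grip offset at about 3 mm. Descending.

Call:
{"op": "apply_moves", "data": {"plan": "-0.22 0.02 0.18 0 0 0; -0.22 0.02 0.17 0 0 0; -0.2 0.01 0.18 0 0 0; -0.12 0 0.12 0 0 0; -0.12 0 0.12 0 0 0; -0.11 0 0.12 0 0 0; 0 0 0 0 0 0; 0 0 0 0 0 0"}}

```text
time_s: 10.53
position: [0.5523, 0.22, 0.0536]
tcp_rot: [[0.015, 1.0, 0.004], [0.705, -0.013, 0.709], [0.709, -0.008, -0.705]]
force: [-0.0, -0.6, -1.0]
opening: 0.29
grasp_force: 29.9
```

Run:
```python
from h import *
by=-27;ox=3.5
where(by,ox)
plan([(*tcp(by,9.5,22,45,ox),6),(*tcp(by,-10,22,45,ox),3)])
```

```text
cell x 10.0 y 0.5 z 24.7 tilt 45.2 yawerr -0.6 F [-0.  -0.6 -1. ] open 0.290 t 10.5 [-11.  48. 101.  56.  57. -53.]
-0.04 0.01 0.03 -0.001 0 -0.001 |; -0.04 0 -0.04 0 0 0; -0.04 0 -0.04 0 0 0; -0.04 0 -0.04 0 0 0; -0.04 0 -0.04 0 0 0; -0.04 0 -0.04 0 0 0; -0.04 0 -0.04 0 0 0; -0.04 0 -0.04 0 0 0 |
```

Call:
{"op": "apply_moves", "data": {"plan": "-0.05 0 0.04 0 0 0; -0.04 0 -0.04 0 0 0; -0.04 0 -0.04 0 0 0; -0.04 0 -0.04 0 0 0; -0.04 0 -0.04 0 0 0; -0.04 0 -0.04 0 0 0; -0.04 0 -0.04 0 0 0; -0.04 0 -0.04 0 0 0; 0 0 0 0 0 0; 0 0 0 0 0 0"}}

```text
time_s: 11.37
position: [0.5523, 0.2, 0.051]
tcp_rot: [[0.015, 1.0, 0.004], [0.705, -0.014, 0.71], [0.709, -0.008, -0.705]]
force: [0.7, 5.5, -0.2]
opening: 0.291
grasp_force: 29.9
```

Run:
```python
from h import *
by=-27;ox=3.5
where(by,ox)
W=[(*tcp(by,-10,2+32.5*np.sin(t)+13*np.cos(t)-13,np.degrees(t),ox),3) for t in np.radians([30,15,0])]
plan(W,wd=5)
```

```text
cell x -10.1 y 0.3 z 22.1 tilt 45.2 yawerr -0.5 F [ 0.7  5.5 -0.2] open 0.291 t 11.4 [-13.  49. 101.  55.  58. -54.]
-0.03 0 0.01 0 -0.011 0; -0.03 0 0.02 0 -0.01 0; -0.02 0.01 0.02 -0.001 -0.011 -0.001; -0.03 0 0.02 0 -0.01 0 |; -0.03 0 0.02 0 -0.01 0; -0.02 0 0.02 0 -0.011 0; -0.02 0 0.03 0 -0.01 0; -0.03 0 0.03 0 -0.011 0 |; -0.03 0 0.04 0 -0.014 0; -0.02 0 0.05 0 -0.014 0
-0.02 0 0.04 0 -0.014 0 |
```

Call:
{"op": "apply_moves", "data": {"plan": "-0.03 0 0.01 0 -0.011 0; -0.03 0 0.02 0 -0.01 0; -0.02 0.01 0.02 -0.001 -0.011 -0.001; -0.03 0 0.02 0 -0.01 0; -0.03 0 0.02 0 -0.01 0; -0.02 0 0.02 0 -0.011 0; -0.02 0 0.03 0 -0.01 0; -0.03 0 0.03 0 -0.011 0; -0.03 0 0.04 0 -0.014 0; -0.02 0 0.04 0 -0.014 0"}}

```text
time_s: 12.2
position: [0.5528, 0.1939, 0.0332]
tcp_rot: [[0.014, 1.0, 0.004], [0.997, -0.014, 0.081], [0.081, 0.002, -0.997]]
force: [-0.3, 5.2, -3.9]
opening: 0.292
grasp_force: 29.9
```

Call:
{"op": "apply_moves", "data": {"plan": "-0.02 0 0.04 0 -0.014 0; 0 0 0 0 0 0; 0 0 0 0 0 0; 0 0 0 0 0 0"}}

```text
time_s: 12.53
position: [0.5529, 0.194, 0.0312]
tcp_rot: [[0.011, 1.0, 0.003], [1.0, -0.011, -0.003], [-0.003, 0.003, -1.0]]
force: [0.5, 4.7, -1.4]
opening: 0.287
grasp_force: 29.9
```

Run:
```python
from h import *
by=-27;ox=3.5
where(by,ox)
plan([(*tcp(by,-8,0,0,ox),1)])
a=capture("top")[225:355,175:335];b=capture("side")[270:410,200:400]
a=cv2.resize(a,(480,390),interpolation=2);b=cv2.resize(b,(557,390),interpolation=2)
cv2.imwrite("pics/t3.png",cv2.resize(np.hstack([a,b]),(800,300))[:,:,::-1])
```

```text
cell x -9.4 y -0.4 z 2.2 tilt -0.1 yawerr 0.0 F [ 0.5  4.7 -1.4] open 0.287 t 12.5 [ 9. 43. 96. -0. 41.  9.]
0.01 0 0.01 0 0 0; 0.01 -0.01 0.02 0 0 0; 0.01 0 0.01 0 0 0 |
```

View pics/t3.png

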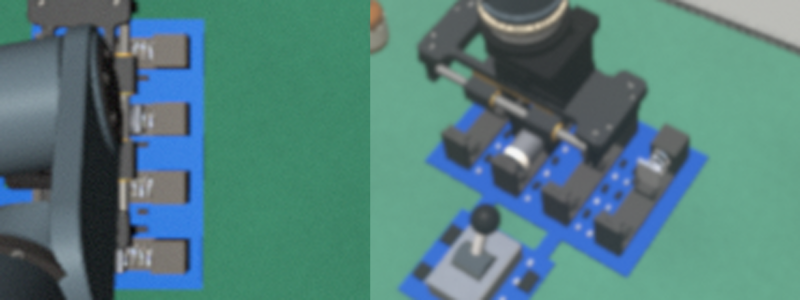

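The side view shows the white-banded end at (520,150), level and just behind the lip wall. Lower it until the saddle carries it.

Call:
{"op": "apply_moves", "data": {"plan": "0 0 0.02 0 0 0; 0 0 0.02 0 0 0; 0 0 0.01 0 0 0; 0 0 0 0 0 0; 0 0 0 0 0 0"}}

```text
time_s: 13.05
position: [0.5533, 0.1926, 0.0297]
tcp_rot: [[0.014, 1.0, 0.003], [1.0, -0.014, -0.003], [-0.003, 0.003, -1.0]]
force: [-1.0, 6.2, 4.9]
opening: 0.287
grasp_force: 30.0
```

```bash
python3 -c "
from h import *
where(-27,3.5)"
```

```text
cell x -10.8 y -0.7 z 0.7 tilt -0.2 yawerr -0.1 F [-1.   6.2  4.9] open 0.287 t 13.1 [ 8. 43. 96. -0. 41.  9.]
```

Call:
{"op": "apply_moves", "data": {"plan": "0.02 0 -0.01 0 0 0; 0.03 0 0 0 0 0; 0.03 0 0 0 0 0; 0.03 0 0 0 0 0; 0 0 0 0 0 0"}}

```text
time_s: 13.47
position: [0.5534, 0.1979, 0.0296]
tcp_rot: [[0.012, 1.0, 0.003], [1.0, -0.012, -0.004], [-0.004, 0.003, -1.0]]
force: [-0.1, 0.0, 5.0]
opening: 0.29
grasp_force: 30.0
```

Call:
{"op": "apply_moves", "data": {"plan": "0 0 0 0 0 0; 0 0 0 0 0 0; 0 0 0 0 0 0; 0 0 0 0 0 0; 0 0 0 0 0 0; 0 0 0 0 0 0", "gripper": -0.05}}

```text
time_s: 13.97
position: [0.5525, 0.1981, 0.0289]
tcp_rot: [[0.012, 1.0, 0.001], [1.0, -0.012, -0.004], [-0.004, 0.001, -1.0]]
force: [0.9, 0.3, 0.3]
opening: 0.471
grasp_force: 0.0
```

Call:
{"op": "apply_moves", "data": {"plan": "0 0 -0.2 0 0 0; 0 0 -0.4 0 0 0; 0 0 -0.7 0 0 0; 0 0 -0.8 0 0 0; -0.8 0 -0.1 0 0 0; -0.8 0 0 0 0 0; -0.8 0 0 0 0 0; -0.8 0 0 0 0 0; -0.6 0 0 0 0 0; 0 0 0 0 0 0"}}

```text
time_s: 14.8
position: [0.5512, 0.0033, 0.141]
tcp_rot: [[0.017, 1.0, 0.003], [1.0, -0.017, -0.006], [-0.006, 0.004, -1.0]]
force: [0.7, -0.7, 0.2]
opening: 0.473
grasp_force: 0.0
```

Run:
```python
from h import *
where(-27,3.5)
a=capture("top")[225:355,175:335];b=capture("side")[270:410,200:400]
a=cv2.resize(a,(480,390),interpolation=2);b=cv2.resize(b,(557,390),interpolation=2)
cv2.imwrite("pics/t4.png",cv2.resize(np.hstack([a,b]),(800,300))[:,:,::-1])
```

```text
cell x -200.1 y -0.9 z 112.0 tilt -0.4 yawerr -0.3 F [ 0.7 -0.7  0.2] open 0.473 t 14.8 [-11.  31.  97.  -0.  51. -10.]
```

View pics/t4.png

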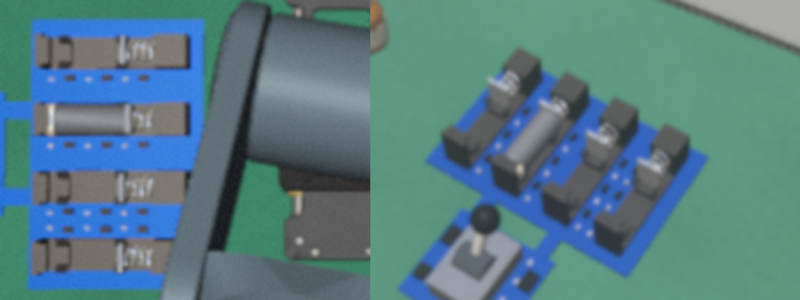

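Cell 1 is seated level under the lip, with its white band at the lip (crop (50,119)) and the plate pushed back a little. Next cell.

Run:
```python
from h import *
r=findcells();k=near(r,(539,-114.6))
plan([(V(k[0],90),rot(k[1])),(V(k[0],30),rot(k[1]),25)])
```

```text
cell [ 464.6 -305.2] yaw -35.8 [69.3 27.5]
cell [ 446.  -122.7] yaw -136.1 [68.7 26.2]
-0.13 -0.1 0.05 0 0 -0.019; -0.12 -0.12 0.05 0 0 -0.018; -0.11 -0.13 0.05 0 0 -0.019; -0.09 -0.14 0.05 0 0 -0.019; -0.07 -0.15 0.05 0 0 -0.018; -0.05 -0.16 0.05 0 0 -0.019; -0.04 -0.17 0.06 0 0 -0.019; -0.01 -0.16 0.05 0 0 -0.019; 0 -0.17 0.05 0 0 -0.018; 0.03 -0.17 0.05 0 0 -0.019
0.04 -0.16 0.05 0 0 -0.019; 0.06 -0.15 0.05 0 0 -0.018; 0.08 -0.15 0.05 0 0 -0.019; 0.1 -0.14 0.05 0 0 -0.019; 0.11 -0.12 0.05 -0.001 0 -0.018; 0.13 -0.11 0.05 0 0 -0.019; 0.14 -0.1 0.05 0 0 -0.019; 0.14 -0.08 0.05 0 0 -0.019; 0.16 -0.06 0.05 0 0 -0.018; 0.16 -0.04 0.05 0 0 -0.019 |
0 0 0.4 0 0 0; 0 0 0.4 0 0 0; 0.01 0 0.4 0 0 0 |
```

Run:
```python
from h import *
k=((464.6,-305.2),-35.8)
plan([(V(k[0],85),rot(k[1])),(V(k[0],30),rot(k[1]),25)])
```

```text
-0.33 -0.09 0.06 0 0 0.018; -0.34 -0.04 0.06 0 0 0.019; -0.34 -0.01 0.06 0 0 0.018; -0.34 0.03 0.06 0 0 0.018; -0.34 0.07 0.06 0 0 0.018; -0.32 0.11 0.06 0 0 0.019; -0.31 0.14 0.06 0 0 0.018; -0.29 0.18 0.06 0 0 0.018; -0.27 0.21 0.05 0 0 0.019; -0.25 0.25 0.06 0 0 0.018
-0.21 0.26 0.06 0 0 0.018; -0.18 0.29 0.06 0 0 0.018; -0.15 0.31 0.06 0 0 0.019; -0.11 0.33 0.06 0 0 0.018; -0.07 0.33 0.06 0 0 0.018; -0.04 0.34 0.06 0 0 0.018; 0.01 0.34 0.06 0 0 0.019; 0.04 0.34 0.06 0 0 0.018; 0.08 0.34 0.06 0 -0.001 0.018 |; 0 0 0.37 0 0 0
0 0 0.36 0 0 0; 0.01 -0.01 0.37 0 0 0 |
```

Call:
{"op": "apply_moves", "data": {"plan": "-0.33 -0.09 0.06 0 0 0.018; -0.34 -0.04 0.06 0 0 0.019; -0.34 -0.01 0.06 0 0 0.018; -0.34 0.03 0.06 0 0 0.018; -0.34 0.07 0.06 0 0 0.018; -0.32 0.11 0.06 0 0 0.019; -0.31 0.14 0.06 0 0 0.018; -0.29 0.18 0.06 0 0 0.018; -0.27 0.21 0.05 0 0 0.019; -0.25 0.25 0.06 0 0 0.018"}}

```text
time_s: 15.78
position: [0.5056, -0.1555, 0.1112]
tcp_rot: [[0.919, 0.395, 0.001], [0.395, -0.919, -0.003], [-0.0, 0.004, -1.0]]
force: [0.1, -1.0, 0.4]
opening: 0.473
grasp_force: 0.0
```

Call:
{"op": "apply_moves", "data": {"plan": "-0.21 0.26 0.06 0 0 0.018; -0.18 0.29 0.06 0 0 0.018; -0.15 0.31 0.06 0 0 0.019; -0.11 0.33 0.06 0 0 0.018; -0.07 0.33 0.06 0 0 0.018; -0.04 0.34 0.06 0 0 0.018; 0.01 0.34 0.06 0 0 0.019; 0.04 0.34 0.06 0 0 0.018; 0.08 0.34 0.06 0 0 0.018; 0 0 0.37 0 0 0"}}

```text
time_s: 16.62
position: [0.4677, -0.3089, 0.0684]
tcp_rot: [[0.811, -0.585, 0.007], [-0.585, -0.811, -0.011], [0.012, 0.004, -1.0]]
force: [0.5, 0.2, -0.5]
opening: 0.475
grasp_force: 0.0
```

Call:
{"op": "apply_moves", "data": {"plan": "0 0 0.36 0 0 0; 0 0 0.3 0 0 0; 0 0 0 0 0 0; 0 0 0 0 0 0; 0 0 0 0 0 0", "gripper": 0.05}}

```text
time_s: 17.03
position: [0.4659, -0.305, 0.0337]
tcp_rot: [[0.814, -0.581, 0.002], [-0.581, -0.814, -0.004], [0.004, 0.002, -1.0]]
force: [0.1, -0.7, -0.1]
opening: 0.52
grasp_force: 0.0
```

Run:
```python
from h import *
k=((464.6,-305.2),-35.8)
s=bot.read_state();print(s["position"],s["force"],s["joint_positions"].round(0))
plan([(V(k[0],8),rot(k[1]),10)])
```

```text
[ 0.46587896 -0.30497129  0.0337321 ] [ 0.14582636 -0.72382821 -0.10510468] [-45.  41. 100.  -0.  39.  81.]
-0.01 0.01 0.17 0 0 0; 0 0 0.17 0 0 0.001; -0.01 0.01 0.17 0 -0.001 0 |
```

Call:
{"op": "apply_moves", "data": {"plan": "-0.01 0.01 0.17 0 0 0; 0 0 0.17 0 0 0; -0.01 0.01 0.17 0 0 0; 0 0 0 0 0 0; 0 0 0 0 0 0"}}

```text
time_s: 17.45
position: [0.463, -0.3056, 0.0068]
tcp_rot: [[0.813, -0.582, 0.0], [-0.582, -0.813, -0.003], [0.002, 0.002, -1.0]]
force: [0.4, -0.6, 0.0]
opening: 0.52
grasp_force: 0.0
```

Call:
{"op": "apply_moves", "data": {"plan": "0 0 0 0 0 0; 0 0 0 0 0 0; 0 0 0 0 0 0; 0 0 0 0 0 0; 0 0 0 0 0 0; 0 0 0 0 0 0", "gripper": -1}}

```text
time_s: 17.95
position: [0.4637, -0.3061, 0.0078]
tcp_rot: [[0.813, -0.582, 0.002], [-0.582, -0.813, -0.004], [0.004, 0.003, -1.0]]
force: [0.1, 0.1, 1.1]
opening: 0.29
grasp_force: 30.0
```

Call:
{"op": "apply_moves", "data": {"plan": "0 0 -0.2 0 0 0; 0 0 -0.4 0 0 0; 0 0 -0.6 0 0 0; 0 0 -0.6 0 0 0; 0 0 -0.5 0 0 0; 0 0 -0.3 0 0 0; 0 0 0 0 0 0; 0 0 0 0 0 0; 0 0 0 0 0 0"}}

```text
time_s: 18.7
position: [0.4626, -0.3047, 0.1369]
tcp_rot: [[0.813, -0.582, -0.0], [-0.582, -0.813, -0.003], [0.001, 0.002, -1.0]]
force: [-0.2, 0.1, -1.4]
opening: 0.29
grasp_force: 30.0
```

Run:
```python
from h import *
s=bot.read_state();print(s["position"],s["joint_positions"].round(0))
r=findcells()
by=-81;ox=0
plan([(V((560,-80),160),rot(PSI-30,8)),tcp(by,13,95,45,ox)])
```

```text
[ 0.46264503 -0.30472356  0.13687076] [-45.  31.  97.  -0.  51.  81.]
cell [ 539.2 -114.6] yaw -145.4 [66.9 26.4]
cell [ 446.  -122.7] yaw -136.1 [68.7 26.2]
-0.07 -0.34 -0.03 0.001 0.001 -0.019; -0.04 -0.35 -0.04 0.002 0.001 -0.019; 0.01 -0.35 -0.03 0.001 0.002 -0.018; 0.05 -0.35 -0.02 0.001 0.001 -0.019; 0.09 -0.33 -0.02 0.002 0.001 -0.019; 0.14 -0.33 -0.02 0.001 0.001 -0.019; 0.16 -0.31 -0.02 0.001 0.002 -0.019; 0.21 -0.28 -0.01 0.002 0.001 -0.018; 0.23 -0.26 -0.01 0.001 0.001 -0.019; 0.27 -0.24 0 0.001 0.001 -0.019
0.29 -0.19 0 0.002 0.001 -0.019; 0.31 -0.17 0.01 0.001 0.002 -0.019; 0.33 -0.12 0 0.001 0.001 -0.018; 0.34 -0.08 0.02 0.002 0.001 -0.019 |; 0.62 -0.26 0.16 0.004 0.011 -0.008; 0.62 -0.22 0.21 0.004 0.011 -0.009; 0.61 -0.18 0.26 0.005 0.011 -0.008; 0.6 -0.14 0.31 0.004 0.012 -0.009; 0.59 -0.1 0.35 0.004 0.011 -0.008; 0.56 -0.06 0.4 0.004 0.011 -0.009
0.53 -0.02 0.43 0.004 0.011 -0.008; 0.51 0.02 0.47 0.004 0.011 -0.009; 0.47 0.06 0.5 0.005 0.011 -0.008 |
```

Call:
{"op": "apply_moves", "data": {"plan": "-0.07 -0.34 -0.03 0.001 0.001 -0.019; -0.04 -0.35 -0.04 0.002 0.001 -0.019; 0.01 -0.35 -0.03 0.001 0.002 -0.018; 0.05 -0.35 -0.02 0.001 0.001 -0.019; 0.09 -0.33 -0.02 0.002 0.001 -0.019; 0.14 -0.33 -0.02 0.001 0.001 -0.019; 0.16 -0.31 -0.02 0.001 0.002 -0.019; 0.21 -0.28 -0.01 0.002 0.001 -0.018; 0.23 -0.26 -0.01 0.001 0.001 -0.019; 0.27 -0.24 0 0.001 0.001 -0.019"}}

```text
time_s: 19.58
position: [0.5322, -0.1436, 0.1527]
tcp_rot: [[0.84, 0.537, 0.073], [0.533, -0.843, 0.072], [0.1, -0.022, -0.995]]
force: [-0.0, 0.3, -2.1]
opening: 0.288
grasp_force: 30.0
```

Call:
{"op": "apply_moves", "data": {"plan": "0.29 -0.19 0 0.002 0.001 -0.019; 0.31 -0.17 0.01 0.001 0.002 -0.019; 0.33 -0.12 0 0.001 0.001 -0.018; 0.34 -0.08 0.02 0.002 0.001 -0.019; 0.62 -0.26 0.16 0.004 0.011 -0.008; 0.62 -0.22 0.21 0.004 0.011 -0.009; 0.61 -0.18 0.26 0.005 0.011 -0.008; 0.6 -0.14 0.31 0.004 0.012 -0.009; 0.59 -0.1 0.35 0.004 0.011 -0.008; 0.56 -0.06 0.4 0.004 0.011 -0.009"}}

```text
time_s: 20.42
position: [0.5915, 0.1239, 0.1364]
tcp_rot: [[0.173, 0.983, 0.067], [0.822, -0.181, 0.539], [0.542, -0.038, -0.839]]
force: [-0.0, -0.1, -0.7]
opening: 0.291
grasp_force: 30.0
```

Call:
{"op": "apply_moves", "data": {"plan": "0.53 -0.02 0.43 0.004 0.011 -0.008; 0.51 0.02 0.47 0.004 0.011 -0.009; 0.47 0.06 0.5 0.005 0.011 -0.008; 0 0 0 0 0 0; 0 0 0 0 0 0; 0 0 0 0 0 0; 0 0 0 0 0 0"}}

```text
time_s: 21.0
position: [0.6079, 0.2231, 0.1268]
tcp_rot: [[0.009, 1.0, 0.008], [0.711, -0.012, 0.703], [0.703, -0.001, -0.711]]
force: [-0.0, 0.1, -0.8]
opening: 0.289
grasp_force: 30.0
```

```bash
cat >> h.py <<'E'
def nub(G,ox): # measured nub pixel (brass/white near predicted) to estimate ox
    s=bot.read_state();R=s["tcp_rot"];c=s["position"]*1000-G*R[:,2]
    a,b=px("top",(c+R[:,0]*35)/1000)[0],px("top",(c+R[:,0]*45)/1000)[0]
    im=capture("top");h=cv2.cvtColor(im,cv2.COLOR_RGB2HSV)
    x0,y0=int(a[0])-14,int(a[1])-10;sub=h[y0:y0+20,x0:x0+28]
    m=(sub[...,0]>12)&(sub[...,0]<28)&(sub[...,1]>110)&(sub[...,2]>90)
    yy,xx=np.nonzero(m);q=np.array([xx.mean()+x0,yy.mean()+y0]) if m.sum() else None
    print("nub px",q,m.sum(),"pred0",a,"per10mm",b-a)
    if q is not None: print("ox est",10*(q-a)@(b-a)/((b-a)@(b-a)))
E
python3 - <<'E'
from h import *
by=-81;ox=0;G=10.2
where(by,ox,G);nub(G,ox)
plan([(*tcp(by,9.5,50,45,ox,G),20),(*tcp(by,9.5,22,45,ox,G),9),(*tcp(by,-10,22,45,ox,G),3)])
E
```

```text
cell x 9.7 y -1.0 z 97.0 tilt 44.7 yawerr -0.1 F [-0.   0.1 -0.8] open 0.289 t 21.0 [-10.  43.  92.  50.  65. -40.]
nub px [177.44444444 241.5       ] 18 pred0 [177.69447474 240.76335407] per10mm [-5.4097637  -0.33052287]
ox est 0.37757768453276697
-0.22 -0.01 0.22 0 0 0; -0.23 -0.01 0.23 0 0.001 0; -0.22 0 0.22 0 0 0 |; -0.1 0 0.1 0 0 0; -0.1 0 0.1 0 0 0; -0.1 0 0.1 0 0 0; -0.1 0 0.1 0 0 0 |; -0.04 0 -0.04 0 0 0; -0.04 0 -0.04 0 0 0; -0.04 0 -0.04 0 0 0
-0.04 0 -0.04 0 0 0; -0.03 0 -0.04 0 0 0; -0.04 0 -0.04 0 0 0; -0.04 0 -0.04 0 0 0 |
```

Call:
{"op": "apply_moves", "data": {"plan": "-0.22 -0.02 0.22 0 0 0; -0.23 -0.01 0.23 0 0 0; -0.22 0 0.22 0 0 0; -0.1 0 0.1 0 0 0; -0.1 0 0.1 0 0 0; -0.1 0 0.1 0 0 0; -0.1 0 0.1 0 0 0; 0 0 0 0 0 0; 0 0 0 0 0 0; 0 0 0 0 0 0"}}

```text
time_s: 21.88
position: [0.6067, 0.2238, 0.0518]
tcp_rot: [[0.008, 1.0, 0.008], [0.71, -0.011, 0.704], [0.704, 0.0, -0.71]]
force: [0.7, -0.2, -0.6]
opening: 0.289
grasp_force: 30.0
```

Run:
```python
from h import *
where(-81,0,10.2)
```

```text
cell x 10.4 y 0.2 z 22.0 tilt 44.8 yawerr 0.1 F [ 0.7 -0.2 -0.6] open 0.289 t 21.9 [-10.  50.  93.  54.  60. -47.]
```

Call:
{"op": "apply_moves", "data": {"plan": "-0.04 0 -0.04 0 0 0; -0.04 0 -0.04 0 0 0; -0.04 0 -0.04 0 0 0; -0.04 0 -0.04 0 0 0; -0.04 0 -0.04 0 0 0; -0.04 0 -0.04 0 0 0; -0.04 0 -0.04 0 0 0; 0 0 0 0 0 0; 0 0 0 0 0 0"}}

```text
time_s: 22.63
position: [0.6063, 0.2042, 0.0518]
tcp_rot: [[0.008, 1.0, 0.007], [0.709, -0.011, 0.705], [0.705, -0.0, -0.709]]
force: [0.9, 4.6, -0.3]
opening: 0.291
grasp_force: 30.0
```

```bash
cat >> h.py <<'E'
def roll(by,ox,G):
    where(by,ox,G)
    plan([(*tcp(by,-10,1.5+32.5*np.sin(t)+13*np.cos(t)-13,np.degrees(t),ox,G),3) for t in np.radians([30,15,0])],wd=5.2)
E
python3 - <<'E'
from h import *
roll(-80,0,10.2)
E
```

```text
cell x -9.2 y -0.7 z 22.0 tilt 44.8 yawerr 0.0 F [ 0.9  4.6 -0.3] open 0.291 t 22.6 [-12.  50.  93.  52.  61. -48.]
-0.05 0 0.02 0 -0.014 0; -0.05 -0.01 0.03 0 -0.013 0; -0.04 0 0.03 0 -0.014 0 |; -0.04 0 0.04 0 -0.014 0; -0.04 0 0.03 0 -0.014 0; -0.03 0 0.05 0 -0.014 0 |; -0.03 0 0.05 0 -0.014 0; -0.03 0 0.05 0 -0.014 0; -0.02 0 0.05 0 -0.013 0 |
```

Call:
{"op": "apply_moves", "data": {"plan": "-0.05 0 0.02 0 -0.014 0; -0.05 -0.01 0.03 0 -0.013 0; -0.04 0 0.03 0 -0.014 0; -0.04 0 0.04 0 -0.014 0; -0.04 0 0.03 0 -0.014 0; -0.03 0 0.05 0 -0.014 0; -0.03 0 0.05 0 -0.014 0; -0.03 0 0.05 0 -0.014 0; -0.02 0 0.05 0 -0.013 0; 0 0 0 0 0 0"}}

```text
time_s: 23.47
position: [0.6064, 0.1995, 0.0282]
tcp_rot: [[0.007, 1.0, 0.003], [1.0, -0.007, 0.001], [0.001, 0.003, -1.0]]
force: [1.2, 5.1, 0.9]
opening: 0.292
grasp_force: 30.0
```

Call:
{"op": "apply_moves", "data": {"plan": "0 0 0.02 0 0 0; 0 0 0.01 0 0 0; 0 0 0 0 0 0; 0 0 0 0 0 0; 0 0 0 0 0 0"}}

```text
time_s: 23.88
position: [0.6071, 0.1972, 0.0274]
tcp_rot: [[0.012, 1.0, 0.003], [1.0, -0.012, 0.005], [0.005, 0.003, -1.0]]
force: [0.5, 6.2, 3.3]
opening: 0.292
grasp_force: 30.0
```

Run:
```python
from h import *
where(-80,0,10.2)
```

```text
cell x -9.0 y -1.5 z 0.6 tilt 0.3 yawerr -0.0 F [0.5 6.2 3.3] open 0.292 t 23.9 [ 8. 46. 88.  0. 46.  8.]
```

Call:
{"op": "apply_moves", "data": {"plan": "0.02 0 -0.01 0 0 0; 0.03 0 0 0 0 0; 0.03 0 0 0 0 0; 0.03 0 0 0 0 0; 0 0 0 0 0 0"}}

```text
time_s: 24.3
position: [0.607, 0.2012, 0.0275]
tcp_rot: [[0.011, 1.0, 0.002], [1.0, -0.011, 0.002], [0.002, 0.002, -1.0]]
force: [2.8, 1.7, 1.4]
opening: 0.286
grasp_force: 30.0
```

Call:
{"op": "apply_moves", "data": {"plan": "0 0 0 0 0 0; 0 0 0 0 0 0; 0 0 0 0 0 0; 0 0 0 0 0 0; 0 0 0 0 0 0; 0 0 0 0 0 0", "gripper": -0.05}}

```text
time_s: 24.8
position: [0.6052, 0.2013, 0.0267]
tcp_rot: [[0.011, 1.0, -0.002], [1.0, -0.011, 0.002], [0.002, -0.002, -1.0]]
force: [0.4, 0.2, 0.2]
opening: 0.468
grasp_force: 0.0
```

Call:
{"op": "apply_moves", "data": {"plan": "0 0 -0.2 0 0 0; 0 0 -0.4 0 0 0; 0 0 -0.7 0 0 0; 0 0 -0.7 0 0 0; 0 0 -0.3 0 0 0; 0 0 0 0 0 0; 0 0 0 0 0 0; 0 0 0 0 0 0"}}

```text
time_s: 25.47
position: [0.6048, 0.2011, 0.1413]
tcp_rot: [[0.011, 1.0, -0.002], [1.0, -0.011, 0.002], [0.002, -0.002, -1.0]]
force: [0.5, 0.3, -0.4]
opening: 0.474
grasp_force: 0.0
```

Run:
```python
from h import *
r=findcells();k=near(r,(539,-114.6));print(k)
plan([(V(k[0],140)+[0,120,0],rot(k[1]-30)),(V(k[0],85),rot(k[1])),(V(k[0],32),rot(k[1]),25)])
```

```text
cell [ 539.  -114.5] yaw -145.9 [66.9 26.7]
cell [ 446.  -122.7] yaw -136.1 [68.7 26.2]
(array([ 539.04953393, -114.5186091 ]), np.float64(-145.8595428466797), array([66.85968018, 26.66082764]))
-0.28 -0.09 0 0 0 -0.019; -0.27 -0.12 0 0 0 -0.019; -0.25 -0.16 0 0 0 -0.018; -0.23 -0.18 0 0 0 -0.019; -0.21 -0.21 0 0 0 -0.019; -0.18 -0.23 0 0 0 -0.019; -0.16 -0.25 0.01 0 0 -0.019; -0.12 -0.27 0 0 0 -0.018; -0.09 -0.28 0 0 0 -0.019; -0.06 -0.29 0 0 0 -0.019
-0.02 -0.29 0 0 -0.001 -0.019; 0.01 -0.29 0 0 0 -0.019; 0.05 -0.29 0 0 0 -0.018; 0.08 -0.29 0 0 0 -0.019 |; 0.03 -0.48 0.22 0 0 -0.017; 0.09 -0.47 0.22 0 0 -0.016; 0.13 -0.46 0.22 0 0 -0.017; 0.18 -0.45 0.22 0 0 -0.017; 0.23 -0.42 0.22 0 0 -0.017 |; 0 0 0.35 0 0 0
0 0 0.36 0 0 0; 0 0 0.35 0 0 0 |
```

Call:
{"op": "apply_moves", "data": {"plan": "-0.28 -0.09 0 0 0 -0.019; -0.27 -0.12 0 0 0 -0.019; -0.25 -0.16 0 0 0 -0.018; -0.23 -0.18 0 0 0 -0.019; -0.21 -0.21 0 0 0 -0.019; -0.18 -0.23 0 0 0 -0.019; -0.16 -0.25 0.01 0 0 -0.019; -0.12 -0.27 0 0 0 -0.018; -0.09 -0.28 0 0 0 -0.019; -0.06 -0.29 0 0 0 -0.019", "gripper": 0.05}}

```text
time_s: 26.35
position: [0.5574, 0.0608, 0.1394]
tcp_rot: [[-0.923, 0.384, -0.004], [0.384, 0.923, 0.002], [0.005, 0.0, -1.0]]
force: [-0.1, 0.3, 0.0]
opening: 0.526
grasp_force: 0.0
```

Call:
{"op": "apply_moves", "data": {"plan": "-0.02 -0.29 0 0 0 -0.019; 0.01 -0.29 0 0 0 -0.019; 0.05 -0.29 0 0 0 -0.018; 0.08 -0.29 0 0 0 -0.019; 0.03 -0.48 0.22 0 0 -0.017; 0.09 -0.47 0.22 0 0 -0.016; 0.13 -0.46 0.22 0 0 -0.017; 0.18 -0.45 0.22 0 0 -0.017; 0.23 -0.42 0.22 0 0 -0.017; 0 0 0.35 0 0 0"}}

```text
time_s: 27.18
position: [0.5411, -0.1187, 0.0673]
tcp_rot: [[-0.826, -0.564, 0.001], [-0.564, 0.826, -0.0], [-0.001, -0.001, -1.0]]
force: [0.3, 0.6, 0.4]
opening: 0.524
grasp_force: 0.0
```

Call:
{"op": "apply_moves", "data": {"plan": "0 0 0.36 0 0 0; 0 0 0.3 0 0 0; 0 0 0 0 0 0; 0 0 0 0 0 0; 0 0 0 0 0 0"}}

```text
time_s: 27.6
position: [0.5399, -0.114, 0.0351]
tcp_rot: [[-0.826, -0.564, -0.001], [-0.564, 0.826, 0.002], [-0.0, 0.003, -1.0]]
force: [0.6, 0.3, 0.1]
opening: 0.525
grasp_force: 0.0
```

Run:
```python
from h import *
s=bot.read_state();print(s["position"],s["force"],s["joint_positions"].round(0))
plan([(V((538.8,-115),8),rot(-145),10)])
```

```text
[ 0.53990663 -0.11400373  0.03514674] [0.60244654 0.28206321 0.13066147] [ -24.   41.  100.    0.   39. -148.]
0.01 0 0.18 0 0 -0.001; 0.01 0 0.18 0 0 0; 0.01 -0.01 0.18 0 0 -0.001 |
```

Call:
{"op": "apply_moves", "data": {"plan": "0.01 0 0.18 0 0 0; 0.01 0 0.18 0 0 0; 0.01 0 0.18 0 0 0; 0 0 0 0 0 0; 0 0 0 0 0 0"}}

```text
time_s: 28.02
position: [0.5383, -0.1147, 0.0077]
tcp_rot: [[-0.826, -0.563, -0.002], [-0.563, 0.826, 0.003], [0.0, 0.003, -1.0]]
force: [-0.4, -0.2, -0.0]
opening: 0.521
grasp_force: 0.0
```

Call:
{"op": "apply_moves", "data": {"plan": "0 0 0 0 0 0; 0 0 0 0 0 0; 0 0 0 0 0 0; 0 0 0 0 0 0; 0 0 0 0 0 0; 0 0 0 0 0 0", "gripper": -1}}

```text
time_s: 28.52
position: [0.5392, -0.1151, 0.0087]
tcp_rot: [[-0.826, -0.564, 0.0], [-0.564, 0.826, 0.002], [-0.001, 0.001, -1.0]]
force: [0.6, -0.1, 0.9]
opening: 0.287
grasp_force: 30.0
```

Call:
{"op": "apply_moves", "data": {"plan": "0 0 -0.2 0 0 0; 0 0 -0.4 0 0 0; 0 0 -0.6 0 0 0; 0 0 -0.6 0 0 0; 0 0 -0.5 0 0 0; 0 0 -0.3 0 0 0; 0 0 0 0 0 0; 0 0 0 0 0 0; 0 0 0 0 0 0"}}

```text
time_s: 29.27
position: [0.5379, -0.1148, 0.1377]
tcp_rot: [[-0.826, -0.563, -0.002], [-0.563, 0.826, 0.003], [0.0, 0.004, -1.0]]
force: [0.7, -0.5, -1.4]
opening: 0.286
grasp_force: 30.0
```

Run:
```python
from h import *
s=bot.read_state();print(s["position"],s["joint_positions"].round(0))
plan([(V((520,20),160),rot(PSI+50,15)),tcp(28,13,95,45,0,10.2)])
```

```text
[ 0.53788651 -0.11481112  0.13765346] [ -24.   31.   97.    0.   52. -148.]
-0.1 0.2 -0.04 -0.002 0.003 0.017; -0.08 0.22 -0.03 -0.002 0.003 0.018; -0.06 0.22 -0.04 -0.003 0.003 0.017; -0.03 0.22 -0.03 -0.002 0.003 0.017; 0 0.23 -0.03 -0.002 0.003 0.017; 0.02 0.23 -0.02 -0.002 0.003 0.018; 0.05 0.22 -0.02 -0.003 0.003 0.017; 0.07 0.22 -0.02 -0.002 0.003 0.017; 0.09 0.21 -0.01 -0.002 0.002 0.017; 0.11 0.2 -0.01 -0.003 0.003 0.018
0.14 0.18 0 -0.002 0.003 0.017; 0.16 0.17 0 -0.002 0.003 0.017 |; 0.31 0.32 0.16 -0.008 0.009 0.014; 0.32 0.28 0.2 -0.008 0.008 0.013; 0.33 0.24 0.22 -0.007 0.009 0.014; 0.34 0.21 0.26 -0.008 0.009 0.013; 0.34 0.16 0.28 -0.008 0.008 0.014; 0.34 0.12 0.31 -0.008 0.009 0.013; 0.32 0.07 0.33 -0.007 0.009 0.014; 0.31 0.03 0.35 -0.008 0.008 0.013
0.3 -0.01 0.37 -0.008 0.009 0.014 |
```

Call:
{"op": "apply_moves", "data": {"plan": "-0.1 0.2 -0.04 -0.002 0.003 0.017; -0.08 0.22 -0.03 -0.002 0.003 0.018; -0.06 0.22 -0.04 -0.003 0.003 0.017; -0.03 0.22 -0.03 -0.002 0.003 0.017; 0 0.23 -0.03 -0.002 0.003 0.017; 0.02 0.23 -0.02 -0.002 0.003 0.018; 0.05 0.22 -0.02 -0.003 0.003 0.017; 0.07 0.22 -0.02 -0.002 0.003 0.017; 0.09 0.21 -0.01 -0.002 0.002 0.017; 0.11 0.2 -0.01 -0.003 0.003 0.018"}}

```text
time_s: 30.1
position: [0.5229, -0.0017, 0.155]
tcp_rot: [[-0.858, 0.481, -0.182], [0.464, 0.877, 0.128], [0.221, 0.026, -0.975]]
force: [-0.5, -0.5, -0.6]
opening: 0.29
grasp_force: 30.0
```

Call:
{"op": "apply_moves", "data": {"plan": "0.14 0.18 0 -0.002 0.003 0.017; 0.16 0.17 0 -0.002 0.003 0.017; 0.31 0.32 0.16 -0.008 0.009 0.014; 0.32 0.28 0.2 -0.008 0.008 0.013; 0.33 0.24 0.22 -0.007 0.009 0.014; 0.34 0.21 0.26 -0.008 0.009 0.013; 0.34 0.16 0.28 -0.008 0.008 0.014; 0.34 0.12 0.31 -0.008 0.009 0.013; 0.32 0.07 0.33 -0.007 0.009 0.014; 0.31 0.03 0.35 -0.008 0.008 0.013"}}

```text
time_s: 30.93
position: [0.5011, 0.2044, 0.1272]
tcp_rot: [[-0.073, 0.997, -0.037], [0.743, 0.079, 0.665], [0.665, 0.021, -0.746]]
force: [0.0, 0.6, -0.5]
opening: 0.29
grasp_force: 30.0
```

Call:
{"op": "apply_moves", "data": {"plan": "0.3 -0.01 0.37 -0.008 0.009 0.014; 0 0 0 0 0 0; 0 0 0 0 0 0; 0 0 0 0 0 0; 0 0 0 0 0 0"}}

```text
time_s: 31.35
position: [0.5002, 0.2266, 0.1249]
tcp_rot: [[0.007, 1.0, 0.011], [0.709, -0.013, 0.705], [0.705, 0.003, -0.709]]
force: [0.7, -0.5, -1.4]
opening: 0.293
grasp_force: 30.0
```

Run:
```python
from h import *
by=27;ox=0;G=9.6
where(by,ox,G);nub(G,ox)
plan([(*tcp(by,9.5,50,45,ox,G),20),(*tcp(by,9.5,22,45,ox,G),9)])
```

```text
cell x 12.3 y -1.3 z 94.8 tilt 44.8 yawerr 0.1 F [ 0.7 -0.5 -1.4] open 0.293 t 31.4 [-12.  39. 108.  55.  58. -52.]
nub px [176.93333333 307.66666667] 15 pred0 [175.63180018 306.87700236] per10mm [-5.45215971  0.14992702]
ox est -2.345586852211058
-0.22 -0.01 0.2 0 0 0; -0.23 -0.01 0.2 0 0 0; -0.22 -0.01 0.2 0.001 0 0 |; -0.1 0 0.1 0 0 0; -0.1 0 0.1 0 0 0; -0.1 0 0.1 0 0 0; -0.1 0 0.1 0 0 0 |
```

Call:
{"op": "apply_moves", "data": {"plan": "-0.21 -0.01 0.2 0 0 0; -0.21 -0.01 0.2 0 0 0; -0.21 -0.01 0.2 0 0 0; -0.1 0 0.1 0 0 0; -0.1 0 0.1 0 0 0; -0.1 0 0.1 0 0 0; -0.1 0 0.1 0 0 0; 0 0 0 0 0 0; 0 0 0 0 0 0; 0 0 0 0 0 0"}}

```text
time_s: 32.23
position: [0.4976, 0.2263, 0.0536]
tcp_rot: [[0.008, 1.0, 0.01], [0.708, -0.013, 0.706], [0.706, 0.001, -0.708]]
force: [0.7, 0.4, -1.6]
opening: 0.291
grasp_force: 30.0
```

Run:
```python
from h import *
where(27,-2,9.6)
```

```text
cell x 10.6 y 1.4 z 22.0 tilt 44.9 yawerr 0.0 F [ 0.7  0.4 -1.6] open 0.291 t 32.2 [-12.  47. 109.  60.  53. -61.]
```

Call:
{"op": "apply_moves", "data": {"plan": "-0.04 0.02 -0.04 0 0 0; -0.04 0 -0.04 0 0 0; -0.04 0 -0.04 0 0 0; -0.04 0 -0.04 0 0 0; -0.04 0 -0.04 0 0 0; -0.04 0 -0.04 0 0 0; -0.04 0 -0.04 0 0 0; 0 0 0 0 0 0; 0 0 0 0 0 0"}}

```text
time_s: 32.98
position: [0.4983, 0.2066, 0.0537]
tcp_rot: [[0.009, 1.0, 0.01], [0.707, -0.014, 0.707], [0.707, 0.001, -0.707]]
force: [2.1, 4.9, 0.7]
opening: 0.295
grasp_force: 30.0
```

Run:
```python
from h import *
roll(27,-2,9.6)
```

```text
cell x -9.1 y 0.4 z 22.0 tilt 45.0 yawerr -0.0 F [2.1 4.9 0.7] open 0.295 t 33.0 [-14.  47. 109.  58.  54. -61.]
-0.05 0 0.03 0 -0.014 0; -0.05 0.01 0.03 0 -0.014 0; -0.04 0 0.03 0 -0.014 0 |; -0.04 0 0.04 0 -0.014 0; -0.04 0 0.04 0 -0.014 0; -0.03 0 0.05 0 -0.013 0 |; -0.03 0 0.05 0 -0.014 0; -0.03 0 0.05 0 -0.014 0; -0.02 0 0.06 0 -0.014 0 |
```

Call:
{"op": "apply_moves", "data": {"plan": "-0.05 0 0.03 0 -0.014 0; -0.05 0 0.03 0 -0.014 0; -0.04 0 0.03 0 -0.014 0; -0.04 0 0.04 0 -0.014 0; -0.04 0 0.04 0 -0.014 0; -0.03 0 0.05 0 -0.013 0; -0.03 0 0.05 0 -0.014 0; -0.03 0 0.05 0 -0.014 0; -0.02 0 0.05 0 -0.014 0; 0 0 0 0 0 0"}}

```text
time_s: 33.82
position: [0.4987, 0.2021, 0.0289]
tcp_rot: [[0.009, 1.0, 0.005], [1.0, -0.009, -0.003], [-0.003, 0.005, -1.0]]
force: [1.2, 4.5, 0.1]
opening: 0.286
grasp_force: 30.0
```

Call:
{"op": "apply_moves", "data": {"plan": "0 0 0.02 0 0 0; 0 0 0.01 0 0 0; 0 0 0 0 0 0; 0 0 0 0 0 0; 0 0 0 0 0 0"}}

```text
time_s: 34.23
position: [0.4993, 0.2004, 0.0281]
tcp_rot: [[0.014, 1.0, 0.005], [1.0, -0.014, 0.001], [0.001, 0.005, -1.0]]
force: [-0.1, 5.3, 2.5]
opening: 0.287
grasp_force: 30.0
```

Run:
```python
from h import *
where(27,-2,9.6)
```

```text
cell x -9.1 y -0.6 z 0.7 tilt 0.1 yawerr -0.1 F [-0.1  5.3  2.5] open 0.287 t 34.2 [ 10.  41. 103.   0.  36.  11.]
```

Call:
{"op": "apply_moves", "data": {"plan": "0.02 0 -0.01 0 0 0; 0.03 0 0 0 0 0; 0.03 0 0 0 0 0; 0.03 0 0 0 0 0; 0 0 0 0 0 0"}}

```text
time_s: 34.65
position: [0.4992, 0.2048, 0.0282]
tcp_rot: [[0.013, 1.0, 0.003], [1.0, -0.013, -0.001], [-0.001, 0.003, -1.0]]
force: [2.4, 2.7, -0.2]
opening: 0.285
grasp_force: 30.0
```

Call:
{"op": "apply_moves", "data": {"plan": "0 0 0 0 0 0; 0 0 0 0 0 0; 0 0 0 0 0 0; 0 0 0 0 0 0; 0 0 0 0 0 0; 0 0 0 0 0 0", "gripper": -0.05}}

```text
time_s: 35.15
position: [0.4977, 0.2043, 0.0279]
tcp_rot: [[0.013, 1.0, -0.0], [1.0, -0.013, -0.002], [-0.002, -0.0, -1.0]]
force: [0.6, -0.4, 1.0]
opening: 0.468
grasp_force: 0.0
```

Call:
{"op": "apply_moves", "data": {"plan": "0 0 -0.2 0 0 0; 0 0 -0.4 0 0 0; 0 0 -0.7 0 0 0; 0 0 -0.7 0 0 0; 0 0 -0.3 0 0 0; 0 0 0 0 0 0; 0 0 0 0 0 0; 0 0 0 0 0 0"}}

```text
time_s: 35.82
position: [0.4971, 0.2045, 0.1426]
tcp_rot: [[0.013, 1.0, -0.001], [1.0, -0.013, -0.002], [-0.002, -0.001, -1.0]]
force: [-1.1, -0.2, -1.1]
opening: 0.474
grasp_force: 0.0
```

Run:
```python
from h import *
r=findcells();k=near(r,(446,-123));print(k)
plan([(V(k[0],140)+[20,120,0],rot(k[1]-40)),(V(k[0],85),rot(k[1])),(V(k[0],32),rot(k[1]),25)])
```

```text
cell [ 446.4 -123. ] yaw -134.8 [68.9 26.6]
(array([ 446.37965055, -123.03451714]), np.float64(-134.79915618896484), array([68.85551453, 26.62472153]))
-0.28 -0.04 0 0 0 -0.018; -0.27 -0.06 0.01 0 0 -0.018; -0.26 -0.1 0 0 0 -0.017; -0.25 -0.13 0 0 0 -0.018; -0.23 -0.15 0.01 0 0 -0.018; -0.22 -0.18 0 0 0 -0.018; -0.19 -0.2 0 0 0 -0.017; -0.17 -0.22 0.01 0 0 -0.018; -0.15 -0.24 0 0 0 -0.018; -0.12 -0.26 0 0 0 -0.018
-0.08 -0.26 0.01 0 0 -0.017; -0.06 -0.27 0 0 0 -0.018; -0.03 -0.28 0 0 0 -0.018; 0 -0.28 0.01 0 0 -0.018; 0.04 -0.28 0 0 0 -0.018 |; 0.1 -0.39 0.18 0 0 -0.018; 0.15 -0.38 0.19 0 0 -0.019; 0.19 -0.36 0.18 0 0 -0.018; 0.23 -0.33 0.19 0 0 -0.019; 0.27 -0.3 0.18 0 0 -0.018
0.3 -0.28 0.18 0 0 -0.019 |; 0 0 0.35 0 0 0; 0 0 0.36 0 0 0; -0.01 0 0.35 0 0 0 |
```

Run:
```python
from h import *
k=((446.4,-123.0),-141)
plan([(V(k[0],140)+[20,120,0],rot(k[1]-40)),(V(k[0],85),rot(k[1])),(V(k[0],35),rot(k[1]),25)])
```

```text
-0.3 -0.04 0 0 0 -0.018; -0.29 -0.07 0.01 0 0 -0.018; -0.28 -0.11 0 0 0 -0.017; -0.27 -0.13 0 0 0 -0.018; -0.25 -0.16 0.01 0 0 -0.018; -0.23 -0.19 0 0 0 -0.018; -0.2 -0.22 0 0 0 -0.018; -0.19 -0.24 0.01 0 0 -0.017; -0.15 -0.25 0 0 0 -0.018; -0.13 -0.28 0.01 0 0 -0.018
-0.09 -0.28 0 0 0 -0.018; -0.06 -0.29 0 0 0 -0.018; -0.03 -0.3 0.01 0 0 -0.018; 0.01 -0.3 0 0 0 -0.017 |; 0.06 -0.4 0.18 0 0 -0.019; 0.1 -0.39 0.19 0 0 -0.018; 0.15 -0.38 0.18 0 0 -0.019; 0.19 -0.36 0.19 0 0 -0.018; 0.24 -0.33 0.18 0 0 -0.019; 0.26 -0.3 0.18 0 0 -0.018 |
0 0 0.33 0 0 0; 0 0 0.34 0 0 0; 0 0 0.33 0 0 0 |
```

Call:
{"op": "apply_moves", "data": {"plan": "-0.3 -0.04 0 0 0 -0.018; -0.29 -0.07 0.01 0 0 -0.018; -0.28 -0.11 0 0 0 -0.017; -0.27 -0.13 0 0 0 -0.018; -0.25 -0.16 0.01 0 0 -0.018; -0.23 -0.19 0 0 0 -0.018; -0.2 -0.22 0 0 0 -0.018; -0.19 -0.24 0.01 0 0 -0.017; -0.15 -0.25 0 0 0 -0.018; -0.13 -0.28 0.01 0 0 -0.018", "gripper": 0.05}}

```text
time_s: 36.7
position: [0.475, 0.0558, 0.1397]
tcp_rot: [[-0.896, 0.444, -0.003], [0.444, 0.896, -0.001], [0.002, -0.002, -1.0]]
force: [0.0, 0.1, -0.7]
opening: 0.526
grasp_force: 0.0
```

Call:
{"op": "apply_moves", "data": {"plan": "-0.09 -0.28 0 0 0 -0.018; -0.06 -0.29 0 0 0 -0.018; -0.03 -0.3 0.01 0 0 -0.018; 0.01 -0.3 0 0 0 -0.017; 0.06 -0.4 0.18 0 0 -0.019; 0.1 -0.39 0.19 0 0 -0.018; 0.15 -0.38 0.18 0 0 -0.019; 0.19 -0.36 0.19 0 0 -0.018; 0.24 -0.33 0.18 0 0 -0.015; 0.26 -0.3 0.18 0 0 -0.01"}}

```text
time_s: 37.53
position: [0.4461, -0.1228, 0.0841]
tcp_rot: [[-0.822, -0.57, -0.002], [-0.57, 0.822, 0.0], [0.002, 0.002, -1.0]]
force: [0.4, 0.1, 0.2]
opening: 0.525
grasp_force: 0.0
```

Call:
{"op": "apply_moves", "data": {"plan": "0 0 0.33 0 0 0; 0 0 0.34 0 0 0; 0 0 0.3 0 0 0; 0 0 0 0 0 0; 0 0 0 0 0 0; 0 0 0 0 0 0"}}

```text
time_s: 38.03
position: [0.4471, -0.1222, 0.0372]
tcp_rot: [[-0.824, -0.567, -0.0], [-0.567, 0.824, -0.001], [0.001, -0.0, -1.0]]
force: [0.7, -0.4, -0.3]
opening: 0.525
grasp_force: 0.0
```

Run:
```python
from h import *
s=bot.read_state();print(s["position"],s["force"],s["joint_positions"].round(1))
plan([(V((446.4,-123),8),rot(-141),10)])
```

```text
[ 0.44713793 -0.12221473  0.03717534] [ 0.73726534 -0.37310046 -0.29053086] [-2.910e+01  3.760e+01  1.132e+02 -1.000e-01  2.920e+01 -1.536e+02]
0.01 0 0.19 0 0 -0.004; 0 0 0.2 0 0 -0.004; 0.01 0 0.19 0 0 -0.004 |
```

Call:
{"op": "apply_moves", "data": {"plan": "0.01 0 0.19 0 0 -0.005; 0 0 0.2 0 0 -0.005; 0.01 0 0.19 0 0 -0.005; 0 0 0 0 0 0; 0 0 0 0 0 0"}}

```text
time_s: 38.45
position: [0.4468, -0.123, 0.0089]
tcp_rot: [[-0.767, -0.641, 0.001], [-0.641, 0.767, -0.001], [0.0, -0.002, -1.0]]
force: [0.3, 0.7, 0.7]
opening: 0.529
grasp_force: 0.0
```

Call:
{"op": "apply_moves", "data": {"plan": "0 0 0 0 0 0; 0 0 0 0 0 0; 0 0 0 0 0 0; 0 0 0 0 0 0; 0 0 0 0 0 0; 0 0 0 0 0 0; 0 0 0 0 0 0; 0 0 0 0 0 0", "gripper": -1}}

```text
time_s: 39.12
position: [0.4471, -0.1233, 0.0088]
tcp_rot: [[-0.767, -0.642, 0.002], [-0.642, 0.767, -0.002], [-0.0, -0.003, -1.0]]
force: [0.0, 0.3, 5.4]
opening: 0.294
grasp_force: 29.0
```

Call:
{"op": "apply_moves", "data": {"plan": "0 0 -0.2 0 0 0; 0 0 -0.4 0 0 0; 0 0 -0.6 0 0 0; 0 0 -0.6 0 0 0; 0 0 -0.5 0 0 0; 0 0 -0.3 0 0 0; 0 0 0 0 0 0; 0 0 0 0 0 0; 0 0 0 0 0 0"}}

```text
time_s: 39.87
position: [0.4456, -0.1224, 0.1377]
tcp_rot: [[-0.767, -0.642, -0.001], [-0.642, 0.767, -0.0], [0.001, 0.001, -1.0]]
force: [0.3, 0.8, -0.7]
opening: 0.297
grasp_force: 29.0
```

Run:
```python
from h import *
s=bot.read_state();print(s["position"],s["joint_positions"].round(1))
plan([(V((455,20),160),rot(PSI+50,15)),tcp(81,12,95,45,0,10)])
```

```text
[ 0.44557211 -0.12239735  0.13767947] [-2.920e+01  2.590e+01  1.098e+02 -1.000e-01  4.440e+01 -1.591e+02]
-0.15 0.16 -0.03 -0.002 0.003 0.017; -0.13 0.17 -0.04 -0.003 0.002 0.017; -0.12 0.19 -0.03 -0.002 0.003 0.017; -0.09 0.2 -0.04 -0.002 0.003 0.017; -0.07 0.21 -0.03 -0.002 0.002 0.018; -0.04 0.22 -0.03 -0.003 0.003 0.017; -0.03 0.22 -0.02 -0.002 0.002 0.017; 0.01 0.22 -0.03 -0.002 0.003 0.017; 0.02 0.22 -0.02 -0.002 0.003 0.017; 0.05 0.21 -0.01 -0.003 0.002 0.017
0.07 0.21 -0.02 -0.002 0.003 0.017; 0.1 0.2 0 -0.002 0.003 0.017; 0.12 0.19 -0.01 -0.002 0.002 0.018 |; 0.29 0.33 0.16 -0.008 0.009 0.013; 0.3 0.31 0.19 -0.008 0.008 0.014; 0.32 0.26 0.21 -0.007 0.009 0.013; 0.32 0.23 0.25 -0.008 0.009 0.014; 0.33 0.18 0.28 -0.008 0.009 0.013; 0.33 0.15 0.3 -0.008 0.008 0.014; 0.32 0.1 0.33 -0.008 0.009 0.013
0.3 0.05 0.35 -0.008 0.009 0.014; 0.29 0.02 0.36 -0.007 0.008 0.013 |
```

Call:
{"op": "apply_moves", "data": {"plan": "-0.15 0.16 -0.03 -0.002 0.003 0.017; -0.13 0.17 -0.04 -0.003 0.002 0.017; -0.12 0.19 -0.03 -0.002 0.003 0.017; -0.09 0.2 -0.04 -0.002 0.003 0.017; -0.07 0.21 -0.03 -0.002 0.002 0.018; -0.04 0.22 -0.03 -0.003 0.003 0.017; -0.03 0.22 -0.02 -0.002 0.002 0.017; 0.01 0.22 -0.03 -0.002 0.003 0.017; 0.02 0.22 -0.02 -0.002 0.003 0.017; 0.05 0.21 -0.01 -0.003 0.002 0.017"}}

```text
time_s: 40.7
position: [0.4531, -0.0125, 0.1536]
tcp_rot: [[-0.908, 0.381, -0.176], [0.366, 0.924, 0.11], [0.204, 0.035, -0.978]]
force: [0.2, 1.0, -1.2]
opening: 0.296
grasp_force: 29.0
```

Call:
{"op": "apply_moves", "data": {"plan": "0.07 0.21 -0.02 -0.002 0.003 0.017; 0.1 0.2 0 -0.002 0.003 0.017; 0.12 0.19 -0.01 -0.002 0.002 0.018; 0.29 0.33 0.16 -0.008 0.009 0.013; 0.3 0.31 0.19 -0.008 0.008 0.014; 0.32 0.26 0.21 -0.007 0.009 0.013; 0.32 0.23 0.25 -0.008 0.009 0.014; 0.33 0.18 0.28 -0.008 0.009 0.013; 0.33 0.15 0.3 -0.008 0.008 0.014; 0.32 0.1 0.33 -0.008 0.009 0.013"}}

```text
time_s: 41.53
position: [0.4479, 0.1816, 0.1317]
tcp_rot: [[-0.16, 0.984, -0.077], [0.766, 0.173, 0.619], [0.623, 0.04, -0.781]]
force: [0.6, 0.2, -2.0]
opening: 0.298
grasp_force: 29.0
```

Call:
{"op": "apply_moves", "data": {"plan": "0.3 0.05 0.35 -0.008 0.009 0.014; 0.29 0.02 0.36 -0.007 0.008 0.013; 0 0 0 0 0 0; 0 0 0 0 0 0; 0 0 0 0 0 0; 0 0 0 0 0 0"}}

```text
time_s: 42.03
position: [0.4472, 0.2257, 0.125]
tcp_rot: [[0.005, 1.0, 0.009], [0.711, -0.01, 0.704], [0.704, 0.003, -0.711]]
force: [0.4, -0.1, -0.5]
opening: 0.294
grasp_force: 29.0
```

Run:
```python
from h import *
by=81;ox=0;G=9.6
where(by,ox,G);nub(G,ox)
a=capture("top")[225:365,160:320];b=capture("side")[240:420,200:400]
a=cv2.resize(a,(446,390),interpolation=2);b=cv2.resize(b,(433,390),interpolation=2)
cv2.imwrite("pics/t5.png",cv2.resize(np.hstack([a,b]),(800,355))[:,:,::-1])
```

```text
cell x 10.8 y -2.3 z 94.8 tilt 44.7 yawerr 0.3 F [ 0.4 -0.1 -0.5] open 0.294 t 42.0 [-13.  37. 116.  56.  56. -58.]
nub px [176.76470588 341.94117647] 17 pred0 [176.08661164 339.73480285] per10mm [-5.47911194  0.39954089]
ox est -0.9389627354354165
```

View pics/t5.png

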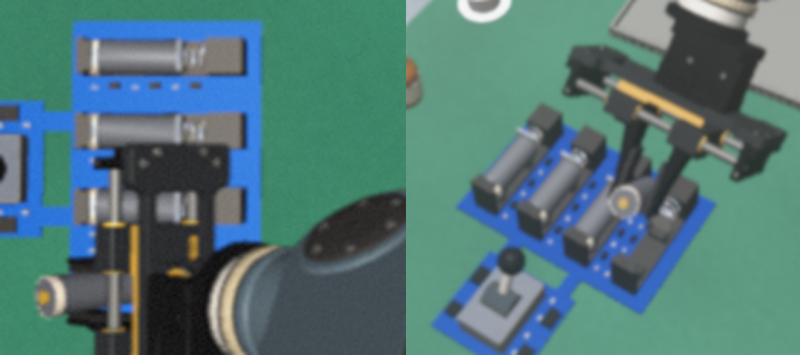

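The three seated cells look right, with white bands at their lips. The fourth cell, nub at crop (45,297), sits about 4° askew in the fingers (nub toward +y), so I turn the tool 4° to make up for it.

```bash
cat >> h.py <<'E'
SK=Ro.from_rotvec([0,0,4],degrees=True).as_matrix()
def tcps(by,cx,cz,th,ox,G):
    A=rot(PSI,th);R=A@SK;return P(cx,by,37+cz)+G*A[:,2]-ox*A[:,0],R
E
python3 - <<'E'
from h import *
by=81;ox=-1;G=9.6
plan([(*tcps(by,9.5,50,45,ox,G),20),(*tcps(by,9.5,22,45,ox,G),9)])
E
```

```text
-0.21 -0.02 0.21 0 0 0.004; -0.21 -0.01 0.2 0 0 0.004; -0.22 0 0.21 0 0.001 0.004 |; -0.1 0.01 0.1 0 0 0; -0.1 0 0.1 0 0 0; -0.1 0.01 0.1 0 0 0; -0.09 0.01 0.1 0 0 0 |
```

Call:
{"op": "apply_moves", "data": {"plan": "-0.21 -0.02 0.21 0 0 0.004; -0.21 -0.01 0.2 0 0 0.004; -0.22 0 0.21 0 0.001 0.004; -0.1 0.01 0.1 0 0 0; -0.1 0 0.1 0 0 0; -0.1 0.01 0.1 0 0 0; -0.09 0.01 0.1 0 0 0; 0 0 0 0 0 0; 0 0 0 0 0 0; 0 0 0 0 0 0"}}

```text
time_s: 43.02
position: [0.444, 0.2262, 0.053]
tcp_rot: [[0.081, 0.997, 0.008], [0.702, -0.063, 0.709], [0.707, -0.052, -0.705]]
force: [0.6, 0.6, -1.1]
opening: 0.293
grasp_force: 29.0
```

Run:
```python
from h import *
where(81,-1,9.6);nub(9.6,-1)
plan([(*tcps(81.3,-10,22,45,-1,9.6),3)])
```

```text
cell x 10.4 y 1.0 z 22.1 tilt 45.0 yawerr -5.9 F [ 0.6  0.6 -1.1] open 0.293 t 43.0 [-13.  47. 117.  64.  51. -65.]
nub px None 0 pred0 [186.30447431 336.67269798] per10mm [-4.99164655 -0.09100134]
-0.04 0 -0.04 0 0 0; -0.04 0.01 -0.04 0 0 0; -0.04 0 -0.04 0 0 0; -0.05 0.01 -0.04 0 0 0; -0.04 0 -0.05 0 0 0; -0.04 0.01 -0.04 0 0 0; -0.04 0 -0.04 0 0 0 |
```

Call:
{"op": "apply_moves", "data": {"plan": "-0.04 0 -0.04 0 0 0; -0.04 0.01 -0.04 0 0 0; -0.04 0 -0.04 0 0 0; -0.05 0.01 -0.04 0 0 0; -0.04 0 -0.05 0 0 0; -0.04 0.01 -0.04 0 0 0; -0.04 0 -0.04 0 0 0; 0 0 0 0 0 0; 0 0 0 0 0 0"}}

```text
time_s: 43.82
position: [0.4439, 0.2058, 0.053]
tcp_rot: [[0.082, 0.997, 0.008], [0.701, -0.063, 0.71], [0.708, -0.053, -0.704]]
force: [1.1, 4.5, 0.9]
opening: 0.292
grasp_force: 29.0
```

Run:
```python
from h import *
by,ox,G=81.3,-1,9.6
where(by,ox,G)
plan([(*tcps(by,-10,1.5+32.5*np.sin(t)+13*np.cos(t)-13,np.degrees(t),ox,G),3) for t in np.radians([30,15,0])],wd=5.2)
a=capture("top")[225:365,160:320];b=capture("side")[260:410,240:400]
a=cv2.resize(a,(446,390),interpolation=2);b=cv2.resize(b,(416,390),interpolation=2)
cv2.imwrite("pics/t6.png",cv2.resize(np.hstack([a,b]),(800,362))[:,:,::-1])
```

```text
cell x -10.0 y 0.5 z 22.0 tilt 45.1 yawerr -6.0 F [1.1 4.5 0.9] open 0.292 t 43.8 [-16.  47. 117.  61.  51. -66.]
-0.05 0.01 0.03 -0.001 -0.014 0; -0.04 0 0.03 -0.001 -0.014 0; -0.04 0.01 0.03 -0.001 -0.014 -0.001 |; -0.04 0 0.04 -0.001 -0.014 0; -0.03 0 0.04 -0.001 -0.014 0; -0.03 0.01 0.04 -0.001 -0.014 0 |; -0.02 0 0.04 -0.001 -0.01 0; -0.02 0 0.04 0 -0.011 0; -0.02 0 0.04 -0.001 -0.01 0; -0.02 0 0.05 -0.001 -0.01 0 |
```

View pics/t6.png

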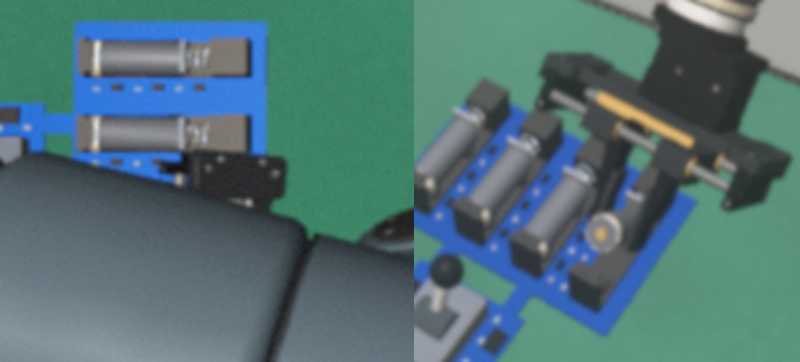

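The cell is tilted inside bay 4, spring pressed back, with its nub at crop (603,234). Rolling it down.

Call:
{"op": "apply_moves", "data": {"plan": "-0.05 0.01 0.03 -0.001 -0.014 0; -0.04 0 0.03 -0.001 -0.014 0; -0.04 0.01 0.03 -0.001 -0.014 -0.001; -0.04 0 0.04 -0.001 -0.014 0; -0.03 0 0.04 -0.001 -0.014 0; -0.03 0.01 0.04 -0.001 -0.014 0; -0.02 0 0.04 -0.001 -0.01 0; -0.02 0 0.04 0 -0.011 0; -0.02 0 0.04 -0.001 -0.01 0; -0.02 0 0.04 -0.001 -0.01 0"}}

```text
time_s: 44.75
position: [0.4458, 0.1999, 0.029]
tcp_rot: [[0.079, 0.997, 0.006], [0.997, -0.079, 0.005], [0.005, 0.006, -1.0]]
force: [-1.2, 5.8, -2.0]
opening: 0.291
grasp_force: 29.7
```

Call:
{"op": "apply_moves", "data": {"plan": "0 0 0 0 0 0; 0 0 0.02 0 0 0; 0 0 0.01 0 0 0; 0 0 0 0 0 0; 0 0 0 0 0 0; 0 0 0 0 0 0"}}

```text
time_s: 45.25
position: [0.4461, 0.2004, 0.0283]
tcp_rot: [[0.08, 0.997, 0.007], [0.997, -0.08, 0.009], [0.01, 0.006, -1.0]]
force: [-1.9, 8.9, 5.8]
opening: 0.291
grasp_force: 29.8
```

Run:
```python
from h import *
where(81,-1,9.6)
```

```text
cell x -8.8 y -1.4 z 0.9 tilt 0.5 yawerr -3.9 F [-1.9  8.9  5.8] open 0.291 t 45.2 [ 11.  39. 110.   1.  30.  15.]
```

Call:
{"op": "apply_moves", "data": {"plan": "0.02 0 -0.01 0 0 0; 0.03 0 0 0 0 0; 0.03 -0.01 0 0 0 0; 0.02 0 0 0 0 0; 0 0 0 0 0 0"}}

```text
time_s: 45.67
position: [0.446, 0.2037, 0.0283]
tcp_rot: [[0.078, 0.997, 0.005], [0.997, -0.078, 0.006], [0.007, 0.005, -1.0]]
force: [2.7, -1.0, 2.5]
opening: 0.292
grasp_force: 29.8
```

Call:
{"op": "apply_moves", "data": {"plan": "0 0 0 0 0 0; 0 0 0 0 0 0; 0 0 0 0 0 0; 0 0 0 0 0 0; 0 0 0 0 0 0; 0 0 0 0 0 0", "gripper": -0.05}}

```text
time_s: 46.17
position: [0.4434, 0.2038, 0.0277]
tcp_rot: [[0.079, 0.997, 0.0], [0.997, -0.079, 0.006], [0.006, -0.0, -1.0]]
force: [-0.4, 0.4, -0.1]
opening: 0.47
grasp_force: 0.0
```

Call:
{"op": "apply_moves", "data": {"plan": "0 0 -0.2 0 0 0; 0 0 -0.4 0 0 0; 0 0 -0.7 0 0 0; 0 0 -0.7 0 0 0; 0 0 -0.5 0 0 0; -0.5 0 0 0 0 0; -0.8 0 0 0 0 0; -0.8 0 0 0 0 0; -0.8 0 0 0 0 0; -0.8 0 0 0 0 0"}}

```text
time_s: 47.0
position: [0.4288, 0.0174, 0.1527]
tcp_rot: [[0.077, 0.997, 0.002], [0.997, -0.077, 0.006], [0.006, 0.002, -1.0]]
force: [1.0, -0.3, -0.3]
opening: 0.477
grasp_force: 0.0
```

Call:
{"op": "apply_moves", "data": {"plan": "-0.4 0 0 0 0 0; 0 0 0 0 0 0; 0 0 0 0 0 0; 0 0 0 0 0 0"}}

```text
time_s: 47.33
position: [0.4276, -0.0007, 0.152]
tcp_rot: [[0.079, 0.997, 0.002], [0.997, -0.079, 0.007], [0.007, 0.001, -1.0]]
force: [0.5, 0.2, 0.5]
opening: 0.472
grasp_force: 0.0
```

Run:
```python
from h import *
where(81,-1,9.6)
a=capture("top")[225:355,120:280];b=capture("side")[270:410,210:370]
a=cv2.resize(a,(480,390),interpolation=2);b=cv2.resize(b,(446,390),interpolation=2)
cv2.imwrite("pics/t7.png",cv2.resize(np.hstack([a,b]),(800,337))[:,:,::-1])
# ON approach
plan([(P(60,0,150),rot(PSI)),(P(60,0,64),rot(PSI),25),])
```

```text
cell x -210.1 y 14.7 z 124.6 tilt 0.4 yawerr -3.8 F [0.5 0.2 0.5] open 0.472 t 47.3 [-15.  22. 114.   1.  44. -11.]
0.69 0.2 0.01 0 0 -0.001; 0.68 0.19 0.01 0 0 -0.002; 0.68 0.21 0.01 0 0 -0.001; 0.68 0.21 0.01 0 -0.001 -0.001; 0.68 0.22 0 0 0 -0.001; 0.68 0.22 0.01 0 0 -0.002; 0.67 0.23 0 0 0 -0.001; 0.67 0.23 0.01 0 0 -0.001 |; 0 0 0.43 0 0 0; 0 0 0.43 0 0 0
0 0 0.43 0 0 0; 0 0 0.43 0 0 0 |
```

View pics/t7.png

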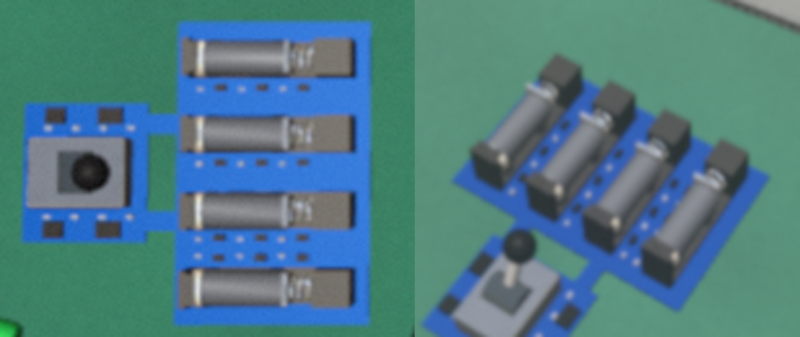

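All four cells are seated alike, with bands at the lips and plates pressed back. Now switch the isolator ON.

Call:
{"op": "apply_moves", "data": {"plan": "0.69 0.2 0.01 0 0 -0.001; 0.68 0.19 0.01 0 0 -0.002; 0.68 0.21 0.01 0 0 -0.001; 0.68 0.21 0.01 0 -0.001 -0.001; 0.68 0.22 0 0 0 -0.001; 0.68 0.22 0.01 0 0 -0.002; 0.67 0.23 0 0 0 -0.001; 0.67 0.23 0.01 0 0 -0.001; 0 0 0 0 0 0; 0 0 0 0 0 0", "gripper": -1}}

```text
time_s: 48.27
position: [0.5261, 0.2688, 0.1492]
tcp_rot: [[0.01, 1.0, 0.001], [1.0, -0.01, -0.0], [-0.0, 0.001, -1.0]]
force: [0.4, -0.4, -0.9]
opening: 0.002
grasp_force: 0.0
```

Call:
{"op": "apply_moves", "data": {"plan": "0 0 0.4 0 0 0; 0 0 0.4 0 0 0; 0 0 0.4 0 0 0; 0 0 0.4 0 0 0; 0 0 0 0 0 0; 0 0 0 0 0 0"}}

```text
time_s: 48.77
position: [0.5252, 0.2649, 0.0688]
tcp_rot: [[0.016, 1.0, -0.003], [1.0, -0.016, -0.001], [-0.001, -0.003, -1.0]]
force: [-0.3, -0.2, -0.0]
opening: -0.002
grasp_force: 0.0
```

Run:
```python
from h import *
s=bot.read_state();print(s["position"],s["opening"],s["force"])
plan([(P(60,0,64),rot(PSI),10),(P(116.5,0,64),rot(PSI),7)])
```

```text
[0.52524142 0.2648838  0.06876861] -0.0015342477958816387 [-0.27706688 -0.1556121  -0.02079465]
0.05 0.02 0.1 0 0 -0.001 |; 0.13 0 0 0 0 0; 0.12 0 0 0 0 0; 0.13 0 0 0 0 0; 0.12 0 0 0 0 0; 0.13 0 0 0 0 0; 0.12 0 0 0 0 0; 0.13 0 0 0 0 0; 0.12 0.01 -0.01 0 0 0; 0.13 0 0 0 0 0 |
```

Call:
{"op": "apply_moves", "data": {"plan": "0.05 0.02 0.1 0 0 0; 0.13 0 0 0 0 0; 0.12 0 0 0 0 0; 0.13 0 0 0 0 0; 0.12 0 0 0 0 0; 0.13 0 0 0 0 0; 0.12 0 0 0 0 0; 0.13 0 0 0 0 0; 0.1 0 0 0 0 0; 0 0 0 0 0 0"}}

```text
time_s: 49.6
position: [0.5289, 0.3187, 0.0644]
tcp_rot: [[0.015, 1.0, 0.002], [1.0, -0.015, 0.001], [0.001, 0.002, -1.0]]
force: [0.5, -1.2, -0.6]
opening: 0.007
grasp_force: 0.0
```

Call:
{"op": "apply_moves", "data": {"plan": "0.06 0 0 0 0 0; 0.05 0 0 0 0 0; 0 0 0 0 0 0; 0 0 0 0 0 0"}}

```text
time_s: 49.93
position: [0.5289, 0.3227, 0.0644]
tcp_rot: [[0.016, 1.0, 0.001], [1.0, -0.016, 0.0], [0.0, 0.001, -1.0]]
force: [-0.7, -0.6, -0.8]
opening: 0.005
grasp_force: 0.1
```

Call:
{"op": "apply_moves", "data": {"plan": "0.04 0 0 0 0 0; 0.04 0 0 0 0 0; 0 0 0 0 0 0; 0 0 0 0 0 0"}}

```text
time_s: 50.27
position: [0.5288, 0.324, 0.0644]
tcp_rot: [[0.015, 1.0, -0.0], [1.0, -0.015, -0.005], [-0.005, -0.0, -1.0]]
force: [1.8, -8.2, -0.4]
opening: 0.006
grasp_force: 3.8
```

Call:
{"op": "apply_moves", "data": {"plan": "0.03 0 0 0 0 0; 0 0 0 0 0 0; -0.3 0 0 0 0 0; -0.3 0 0 0 0 0; 0 0 -0.6 0 0 0; 0 0 -0.8 0 0 0; 0 0 -0.8 0 0 0; -0.8 0 0 0 0 0; -0.8 0 0 0 0 0; -0.8 0 0 0 0 0"}}

```text
time_s: 51.1
position: [0.5268, 0.1771, 0.176]
tcp_rot: [[0.014, 1.0, 0.005], [1.0, -0.014, 0.001], [0.001, 0.005, -1.0]]
force: [0.8, -1.0, 0.0]
opening: 0.007
grasp_force: 0.0
```

Call:
{"op": "apply_moves", "data": {"plan": "-0.8 0 0 0 0 0; -0.8 0 0 0 0 0; -0.8 0 0 0 0 0; -0.8 0 0 0 0 0; -0.4 0 0 0 0 0; 0 0 0 0 0 0; 0 0 0 0 0 0; 0 0 0 0 0 0; 0 0 0 0 0 0; 0 0 0 0 0 0"}}

```text
time_s: 51.93
position: [0.5235, -0.0005, 0.1746]
tcp_rot: [[0.014, 1.0, 0.001], [1.0, -0.014, 0.0], [0.0, 0.001, -1.0]]
force: [-0.1, -0.3, 0.4]
opening: 0.004
grasp_force: 0.0
```

Run:
```python
from h import *
s=bot.read_state();print(s["position"],s["time_s"],s["force"])
a=capture("top")[225:355,120:280];b=capture("side")[140:440,180:500]
a=cv2.resize(a,(480,390),interpolation=2);b=cv2.resize(b,(416,390),interpolation=2)
cv2.imwrite("pics/t8.png",cv2.resize(np.hstack([a,b]),(800,348))[:,:,::-1])
```

```text
[ 5.23457765e-01 -4.96089761e-04  1.74639825e-01] 51.9333 [-0.06903967 -0.26570904  0.37845902]
```

View pics/t8.png

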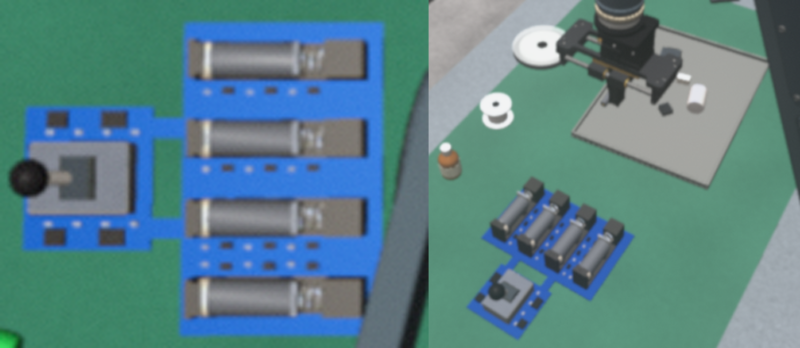

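The lever is ON (ball at crop (29,178), leaning away), all four cells are seated, and the bin's other parts, the reel and the bottle are undisturbed. Handing in.

```bash
python3 -c "
from rig import bot
print(bot.hand_in())"
```

```text
the job is handed in; nothing more can be done
None
```

Job handed in at about 52 s: I switched the isolator OFF first, seated all four cells under their lips, then switched it back ON, leaving everything else alone.

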